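# Set up two colour-coded supports on the welding bench and lay a tube across them

### The job

Build up the two tube supports on the welding bench, keeping each colour together: stand the blue riser in the middle of the blue pad and the yellow riser in the middle of the yellow pad, and once both risers stand, set the blue saddle centred on the blue riser and the yellow saddle centred on the yellow riser, with their channels in line with each other. Then lay the square steel tube across so that it rests level down in the channels of both saddles with its ends sticking out past them, and leave everything standing. Do not knock over the mug or the spray can.

Things in the scene. Friction and masses are not known exactly. Their poses are not given: they have to be found in the camera images.
- pad_blue: Blue round steel pad, fixed to the bench, 80 mm in diameter and 20 mm high (the low pad), with a thin bare-steel ring on its flat top. Origin at the centre of its underside on the bench; z up. Its place varies.
- pad_yellow: Yellow round steel pad, fixed to the bench, 80 mm in diameter and 50 mm high (the high pad), with a thin bare-steel ring on its flat top. Origin at the centre of its underside on the bench; z up. Its place varies.
- riser_blue_mid (a point): Blue riser: loose upright cylinder, 52 mm in diameter and 80 mm high, flat ends, two steel bands, black dot on top, about 0.5 kg, standing on the bench. Point at its centre, 40 mm above its underside; z along its axis. On the blue pad its top is 100 mm above the bench.
- riser_yellow_mid (a point): Yellow riser: loose upright cylinder, 52 mm in diameter and 50 mm high, flat ends, two steel bands, black dot on top, about 0.35 kg, standing on the bench. Point at its centre, 25 mm above its underside; z along its axis. On the yellow pad its top is 100 mm above the bench, level with the other.
- saddle_blue_mid (a point): Blue saddle: loose U-shaped block standing on the bench with its channel upward, 44 mm long (x, along the channel), 56 mm wide (y), 42 mm high, about 0.25 kg. Flat-bottomed foot 22 mm high; on it two lips 8 mm thick and 20 mm high along the two long sides leave a channel 40 mm wide, open at both ends, its steel-grey floor 22 mm above the underside. Point at its centre, 21 mm above its underside; x along the channel, z up.
- saddle_yellow_mid (a point): Yellow saddle: the same as the blue saddle but yellow; 44 mm long (x, along the channel), 56 mm wide, 42 mm high, channel 40 mm wide with its floor 22 mm above the underside. Point at its centre, 21 mm above its underside; x along the channel, z up.
- tube_mid (a point): Square steel tube with black ends, 25 x 25 mm and 360 mm long, about 0.5 kg, lying loose on the bench at the far side. Point at its centre, 12.5 mm above its underside; x along its length. The pads stand 170 to 270 mm apart.
- mug: White mug, 80 mm in diameter, 90 mm high, standing loose on the bench as a bystander. Origin at the centre of its underside; z up.
- spray_can: Green spray can with a pale metal top, 60 mm in diameter, 170 mm high, standing loose on the bench as a bystander. Origin at the centre of its underside; z up.
Mind the look-alikes: they are no part of the job. Leave any pink look-alike of the part that bears saddle_blue_mid alone. Leave any green look-alike of the part that bears riser_blue_mid alone.

How it is judged:
By the outcome, as a careful person would: the job done as asked, in the order asked, and still so for the second after the job is handed in, with the robot touching nothing.
It also fails if it takes over 144 s, if anything falls off the work surface, if the arm or the gripper's body presses on something with over 40 N, if the wrist force passes 120 N, or if a joint passes its speed limit or range.

### The arm

A 7-joint arm with a two-finger parallel gripper is mounted at the origin on the work surface. World frame = base frame: x ahead of the robot, y to its left, z up, the work surface at z = 0. Lengths are in m, angles in rad, forces in N, time in s.
With the tool pointing down it reaches from about 0.35 to 0.9 m from the base axis. Payload 8.1 kg.
Tool frame: the origin (TCP) lies between the finger pads; the fingertips stand 17 mm ahead of it and the grasp point (between the pads) lies 2 mm behind it; z points along the fingers, y is the line along which they close (so a half turn about z gives the same grasp; the last joint's range is limited). The gripper opens to 92 mm and grips with 3 to 60 N. Pads are 19 mm wide; open, the fingers measure 130 mm over their backs; the gripper's body (75 mm by 190 mm) begins 47 mm behind the grasp point.
Start: joints at [1.095, 0.434, 0.025, 1.573, -0.012, 1.134, -0.075], TCP at [0.228, -0.582, 0.206] pointing down, gripper open.
Joint ranges: [-2.62, 2.62], [-0.44, 2.09], [-1.27, 1.32], [0.08, 2.57], [-1.32, 4.46], [0.12, 2], [-2.74, 2.74]. Speed limits (rad/s): [2.22, 2.22, 3.01, 3.01, 3.14, 3.14, 3.14].

### API

Orientations are given as a rotation vector (axis times angle).
In Python, from cell import observe, get_image, calibration, sign_off, look_for, regions_of, landmark_of gives the robot as it stands.
- The arm moves only by the tool jog_arm, never from a script. Its argument "plan" is a list of rows, each an object with "offset": the shift along the tool's x, y, z normalised to -1 to 1, where 1 is 0.15 m, a list of three; "twist": the turn, a rotation vector about the tool's x, y, z normalised to -1 to 1, where 1 is 2 pi rad, a list of three; "fingers": the gripper command: -1 is shut, 1 is fully open, values between are in proportion. In form: [{"offset": [x, y, z], "twist": [ax, ay, az], "fingers": fingers}, ...]. A call has 1 to 20 rows; each row is the pose to reach, as a shift and turn from the pose commanded when the call began, along the tool's axes at that moment, turning the shorter way round; what a row does not reach only later rows make up. A row lasts 1/8 s, in which the tool goes at most 62.5 mm and 10.7 degrees, less where a joint would pass 70% of its speed; a pose out of reach is approached as far as the arm can. A call with a number of a shift or a turn outside -1 to 1 is refused whole. A call with a gripper value outside its range is refused whole. The fingers move at their own pace and stop on an object; "newtons" is the grip in N (left out, the last holds). Time passes only in rows, so rows that repeat a pose let the fingers close. It gives the time, the measured TCP pose, the force, the opening and the grip force at its end, in the units of the state.
- observe(): the state, without advancing time (a new reading comes with each control period).
- get_image(name): name is "scene" or "top" or "wrist"; returns the picture (384x512x3 uint8, red, green, blue); there is no depth.
- calibration(name): a dict with "fov_y" (degrees; the focal length in pixels is half the picture's height over the tangent of half this angle, whatever the lens; pixels are square), "cx", "cy" (the principal point, pixels), "position" and "attitude" of the camera in the world. Camera axes: x right, y down, z forward; pixel columns grow to the right and rows downward; lengths in m; the calibration is good to about 2 mm. A picture is of the moment at which its call begins: read the wrist's pose just before it. calibration takes no time and is no camera call; for the wrist camera it gives the pose at the moment of the call.
- sign_off(): hands the job in; it is judged then, once.
Trained networks look in the newest picture that a camera, given by its name, has taken for a name from the list of things; names that differ only in an ending like _2 or _b are one class to them, and where a whole thing is asked for, a point or a joint stands for the part that bears it (a point fixed in the world has none). Each returns a list of dicts, best first, with "conf" (0 to 1); they miss things now and then, are a little off and sometimes report something else, mostly with a low value. They report only what shows in the picture. A call takes as long as a camera call. They do not tell look-alikes from the thing itself.
- look_for(thing, camera): "box" ([left, top, width, height] as shares, 0 to 1, of the picture: columns of its width, rows of its height, round what is visible of it).
- regions_of(thing, camera): "region" (384x512 bool, what is visible of it) and "box" ([left, top, width, height] as shares, 0 to 1, of the picture: columns of its width, rows of its height, round what is visible of it).
- landmark_of(thing, camera): "at" ([row, column] as shares, 0 to 1, of the picture: columns of its width, rows of its height: a listed point, or the origin of a listed thing).
The state is a dict: "clock": time; "joints": joint angles; "dq": joint speeds; "joint_efforts": joint torques, N m; "position": TCP position; "ee_rot": TCP orientation; "force": force on the tool from outside, world axes, zero at the start; "ft_torque": the same for the moment, N m; "width": opening from 0.0 (shut) to 1.0 (fully open); "gripper_force": force on a finger pad.
Only numpy, scipy, OpenCV 4.12 (cv2) and the standard library are available. Lean on these libraries where they do the work, as an engineer would, in place of code of your own. Each camera call takes 0.05 s, during which the arm holds its last target. There are 200 camera calls.

## Working session

There is one attempt and no reset: what is moved stays moved. The work goes in short steps, Python scripts to look and compute and a tool call to move; the robot and the scene stay as the last step left them, time stands still between calls to the robot, and variables do not carry over. Pictures are saved under pics/ and viewed, at most 14 in all, crops included, and the job is handed in when it is done.

Besides the shell and the picture viewer there is one more tool, called after "Emit:" as a command line: name --argument value ..., lists and objects as JSON in quotes. jog_arm: Moves the arm, as the interface text tells. Scaled input: -1 to 1 covers 0.15 m each way for a shift and 2 pi rad each way for a turn. Its arguments: {"type":"object","properties":{"plan":{"type":"array","items":{"type":"object","properties":{"offset":{"type":"array","items":{"type":"number","minimum":-1,"maximum":1}},"twist":{"type":"array","items":{"type":"number","minimum":-1,"maximum":1}},"fingers":{"type":"number"}}}},"newtons":{"type":"number"}},"required":["plan"]}

```bash
mkdir -p pics; ls; python3 - <<'E'
from cell import *
import cv2
print(observe())
for c in("scene","top"):
    im=get_image(c); cv2.imwrite(f"pics/{c}0.png",im[...,::-1]); print(c,calibration(c))
E
```

```text
pics
{'clock': 0.0, 'joints': array([ 1.09540907,  0.43522159,  0.02494655,  1.57409993, -0.01157466,
        1.13394997, -0.07511183]), 'dq': array([ 0.00158616, -0.00098445, -0.00018648, -0.0003781 , -0.00130721,
       -0.00081902,  0.00014053]), 'joint_efforts': array([-1.70677442e-03, -6.67854953e+01,  9.84125398e-01, -3.14468014e+01,
       -6.03558705e-02,  4.30448726e-02,  2.30206979e-04]), 'position': array([ 0.22739136, -0.58159905,  0.20504444]), 'ee_rot': array([-3.08574372e+00, -5.81842713e-01,  6.78302937e-04]), 'force': array([-0.47312166, -0.15441479, -0.33382821]), 'ft_torque': array([0.00954651, 0.01279539, 0.04971188]), 'gripper_force': 0.0, 'width': 0.9971864137953951}
scene {'fov_y': 56.643959996896825, 'cx': 259.63295602559367, 'cy': 186.8161363358728, 'position': array([ 1.10815255, -0.17774132,  0.929607  ]), 'attitude': array([-2.10900037, -1.55708336,  0.46428462])}
top {'fov_y': 57.41792281661552, 'cx': 250.85880956710093, 'cy': 184.3921771536735, 'position': array([ 3.71734235e-01, -7.82593064e-04,  1.14718006e+00]), 'attitude': array([-2.173987  ,  2.11611202, -0.15583798])}
```

View pics/scene0.png

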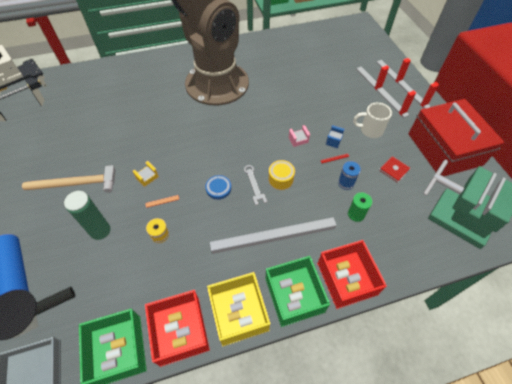

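View pics/top0.png

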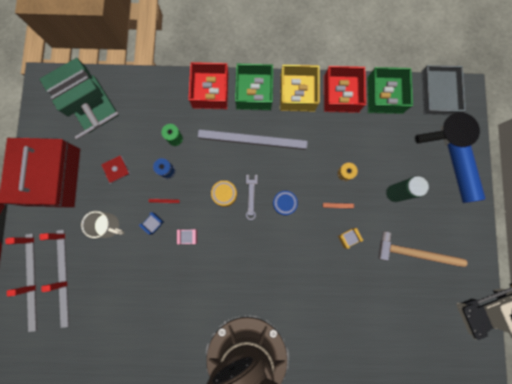

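The scene shows the blue saddle at (335,136), with its pink look-alike at (300,135). The blue riser is at (349,174), with its green look-alike at (360,207). In the top view these are (152,223), (187,237), (163,168) and (171,133). The blue ones fit the description. Next I'll measure and enlarge a crop to confirm.

```bash
cat > h.py <<'E'
from cell import *
import numpy as np, cv2
from scipy.spatial.transform import Rotation as R
def ray(cal,u,v):
    f=192/np.tan(np.radians(cal["fov_y"])/2)
    return R.from_rotvec(cal["attitude"]).apply([(u-cal["cx"])/f,(v-cal["cy"])/f,1.0])
def onplane(cal,u,v,z):
    d=ray(cal,u,v);p=cal["position"];return p+d*(z-p[2])/d[2]
def project(cal,P):
    f=192/np.tan(np.radians(cal["fov_y"])/2)
    q=R.from_rotvec(cal["attitude"]).inv().apply(np.atleast_2d(P)-cal["position"])
    return q[:,:2]/q[:,2:]*f+[cal["cx"],cal["cy"]]
Z=dict(pad_blue=0,pad_yellow=0,riser_blue_mid=.04,riser_yellow_mid=.025,saddle_blue_mid=.021,saddle_yellow_mid=.021,tube_mid=.0125,mug=0,spray_can=0)
E
python3 - <<'E'
from h import *
for c in("top","scene"):
    im=get_image(c);cal=calibration(c)
    for n,z in Z.items():
        for d in landmark_of(n,c)[:3]:
            r,q=d["at"];print(c,n,round(d["conf"],2),round(q*512),round(r*384),onplane(cal,q*512,r*384,z)[:2].round(3))
    if c=="top":
        cv2.imwrite("pics/crop.png",cv2.resize(im[110:260,130:380,::-1],None,fx=3.2,fy=3.2,interpolation=2))
E
```

```text
top pad_blue 0.86 287 200 [ 0.492 -0.117]
top pad_yellow 0.81 229 194 [0.505 0.073]
top riser_blue_mid 0.65 163 170 [0.574 0.285]
top riser_yellow_mid 0.83 344 168 [ 0.598 -0.3  ]
top riser_yellow_mid 0.22 162 168 [0.581 0.293]
top saddle_blue_mid 0.75 148 223 [0.404 0.326]
top saddle_blue_mid 0.66 184 234 [0.372 0.21 ]
top tube_mid 0.83 252 140 [0.69  0.004]
top tube_mid 0.16 352 235 [ 0.385 -0.325]
top spray_can 0.62 394 195 [ 0.517 -0.469]
scene pad_blue 0.9 218 192 [ 0.496 -0.115]
scene pad_yellow 0.71 284 180 [0.51  0.098]
scene riser_blue_mid 0.89 358 204 [0.68  0.265]
scene riser_yellow_mid 0.61 158 231 [ 0.589 -0.308]
scene saddle_blue_mid 0.79 335 135 [0.4   0.321]
scene saddle_blue_mid 0.68 298 138 [0.375 0.195]
scene saddle_blue_mid 0.3 157 231 [ 0.587 -0.312]
scene saddle_yellow_mid 0.63 101 229 [ 0.534 -0.461]
scene saddle_yellow_mid 0.55 217 190 [ 0.501 -0.117]
scene tube_mid 0.65 272 236 [ 0.693 -0.004]
scene tube_mid 0.55 281 178 [0.509 0.089]
scene mug 0.63 372 125 [0.379 0.479]
scene spray_can 0.71 103 232 [ 0.531 -0.463]
scene spray_can 0.4 158 230 [ 0.573 -0.312]
```

View pics/crop.png

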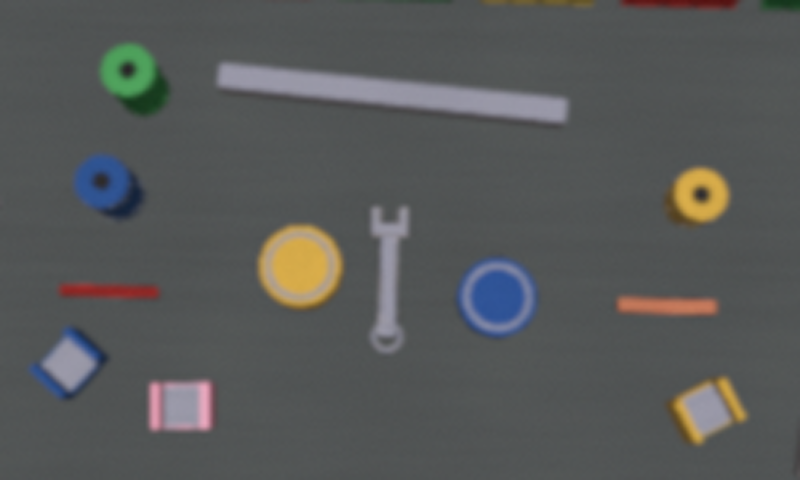

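The crop confirms it: the blue riser is at crop (102,182), with green at (128,70), and the blue saddle is at (69,363), with pink at (181,405). Next I'll refine these by colour and check how the wrist camera is mounted.

```bash
cat >> h.py <<'E'
HUE=dict(blue=((100,110,60),(125,255,255)),yellow=((14,110,110),(28,255,255)))
def mask(im,col): return cv2.inRange(cv2.cvtColor(im,cv2.COLOR_RGB2HSV),*[np.array(x) for x in HUE[col]])
def blobs(im,col,amin=30):
    n,l,s,c=cv2.connectedComponentsWithStats(cv2.morphologyEx(mask(im,col),cv2.MORPH_CLOSE,np.ones((5,5),np.uint8)))
    return [(s[i],c[i],l==i) for i in range(1,n) if s[i,4]>=amin]
def tool():
    o=observe();r=R.from_rotvec(o["ee_rot"]);return o["position"],r
def go(p,yaw=90):
    "offset/twist rows to reach TCP p, tool down, yaw deg of tool x"
    q,r=tool();t=R.from_euler('z',yaw,degrees=True)*R.from_rotvec([np.pi,0,0])
    return (r.inv().apply(np.array(p)-q)/.15).round(3),((r.inv()*t).as_rotvec()/(2*np.pi)).round(4)
E
python3 - <<'E'
from h import *
for c in("top","scene"):
    im=get_image(c);cal=calibration(c)
    for col in HUE:
        for s,ce,l in blobs(im,col):
            print(c,col,s,ce.round(1),[onplane(cal,*ce,z)[:2].round(3).tolist() for z in(.02,.05,.08)])
w=calibration("wrist");q,r=tool();cr=R.from_rotvec(w["attitude"])
print(w,"cam in tool",r.inv().apply(w["position"]-q).round(3),(r.inv()*cr).as_matrix().round(3), r.as_matrix().round(3))
print(go([.40,-.3,.33]))
E
```

```text
top blue [ 448  143   37   60 1310] [466.5 173. ] [[0.594, -0.701], [0.588, -0.682], [0.582, -0.664]]
top blue [153 158  21  19 282] [162.9 167.6] [[0.585, 0.292], [0.58, 0.284], [0.574, 0.276]]
top blue [273 191  24  24 452] [284.4 202.6] [[0.481, -0.107], [0.478, -0.105], [0.475, -0.102]]
top blue [150 212  13  11  45] [156.1 217. ] [[0.423, 0.303], [0.422, 0.295], [0.421, 0.287]]
top blue [140 224  12  10  40] [144.9 229. ] [[0.384, 0.336], [0.384, 0.327], [0.384, 0.319]]
top yellow [  17    0   87   15 1244] [60.8  6.7] [[1.149, 0.686], [1.129, 0.668], [1.108, 0.649]]
top yellow [ 281   65   39   39 1108] [300.4  85.9] [[0.879, -0.156], [0.866, -0.152], [0.852, -0.148]]
top yellow [207  77   8   5  38] [210.5  79.1] [[0.895, 0.149], [0.881, 0.145], [0.867, 0.141]]
top yellow [340  81   8   4  32] [343.5  82.5] [[0.895, -0.303], [0.882, -0.295], [0.868, -0.287]]
top yellow [247  89   9   6  41] [250.7  91.4] [[0.855, 0.012], [0.842, 0.011], [0.829, 0.011]]
top yellow [381  92   9   6  46] [384.8  94.8] [[0.855, -0.442], [0.842, -0.43], [0.83, -0.418]]
top yellow [206  94   8   5  
[... 1988 characters left out ...]
[0.834, -0.303], [0.843, -0.298], [0.852, -0.294]]
scene yellow [173 337  14  11 109] [179.1 341.8] [[0.895, -0.303], [0.902, -0.299], [0.909, -0.295]]
scene yellow [111 338  15  11 110] [117.9 342.8] [[0.854, -0.442], [0.863, -0.433], [0.871, -0.424]]
{'fov_y': 65.8952881469171, 'cx': 255.089633375602, 'cy': 185.6646742733465, 'position': array([ 0.30236924, -0.55329913,  0.38446123]), 'attitude': array([ 2.38138903, -1.62742026, -0.24728577])} cam in tool [ 0.08   0.    -0.179] [[-0.001 -0.955 -0.295]
 [ 1.    -0.001 -0.001]
 [ 0.001 -0.295  0.955]] [[ 0.931  0.364  0.   ]
 [ 0.364 -0.931 -0.   ]
 [ 0.     0.    -1.   ]]
(array([ 1.755, -1.333, -0.828]), array([ 0.    ,  0.    , -0.1907]))
```

Emit:
jog_arm --plan '[{"offset": [1, -0.28, -0.3], "twist": [0, 0, -0.1907], "fingers": 1}, {"offset": [1, -0.28, -0.3], "twist": [0, 0, -0.1907], "fingers": 1}, {"offset": [1, -0.28, -0.3], "twist": [0, 0, -0.1907], "fingers": 1}, {"offset": [1, -0.28, -0.3], "twist": [0, 0, -0.1907], "fingers": 1}, {"offset": [1, -0.28, -0.3], "twist": [0, 0, -0.1907], "fingers": 1}, {"offset": [1, -0.28, -0.3], "twist": [0, 0, -0.1907], "fingers": 1}, {"offset": [1, -0.28, -0.3], "twist": [0, 0, -0.1907], "fingers": 1}]'

```text
clock: 2.08
position: [0.3519, -0.4884, 0.2509]
ee_rot: [2.217, 2.226, -0.0]
force: [-0.2, -0.1, 0.4]
width: 1.0
gripper_force: 0.0
```

Emit:
jog_arm --plan '[{"offset": [1, 1, 0], "twist": [0, 0, 0], "fingers": 1}, {"offset": [1, 1, 0], "twist": [0, 0, 0], "fingers": 1}, {"offset": [1, 1, 0], "twist": [0, 0, 0], "fingers": 1}, {"offset": [1, 1, 0], "twist": [0, 0, 0], "fingers": 1}]'

```text
clock: 2.58
position: [0.5051, -0.3341, 0.2511]
ee_rot: [2.215, 2.228, 0.003]
force: [-0.6, -1.1, -0.3]
width: 1.002
gripper_force: 0.0
```

Emit:
jog_arm --plan '[{"offset": [0.22, 0.567, 0.3], "twist": [0, 0, 0], "fingers": 1}, {"offset": [0.22, 0.567, 0.3], "twist": [0, 0, 0], "fingers": 1}, {"offset": [0.22, 0.567, 0.3], "twist": [0, 0, 0], "fingers": 1}, {"offset": [0.22, 0.567, 0.3], "twist": [0, 0, 0], "fingers": 1}]'

```text
clock: 3.08
position: [0.5865, -0.306, 0.2059]
ee_rot: [2.222, 2.221, -0.001]
force: [-0.6, 0.0, -0.3]
width: 0.997
gripper_force: 0.0
```

```bash
cat >> h.py <<'E'
def wlook(name):
    import time
    im=get_image("wrist");cal=calibration("wrist")
    cv2.imwrite(f"pics/{name}.png",im[...,::-1]);return im,cal
def circ(im,cal,col,z,rad,near):
    "fit the flat top disc at height z: match predicted ellipse centre to colour blob"
    from scipy.optimize import minimize
    m=mask(im,col);a=np.linspace(0,2*np.pi,60,endpoint=False)
    m=cv2.morphologyEx(m,cv2.MORPH_CLOSE,np.ones((7,7),np.uint8))
    D=cv2.GaussianBlur(m.astype(np.float32)/255,(0,0),1.0)
    def s(p,r):
        uv=project(cal,np.c_[p[0]+r*np.cos(a),p[1]+r*np.sin(a),np.full(60,z)]).astype(np.float32)
        return cv2.remap(D,uv[:,0].reshape(1,-1),uv[:,1].reshape(1,-1),1).mean()
    f=lambda p:-(s(p,rad-.003)-s(p,rad+.003))
    from scipy.optimize import brute
    c=brute(f,[(near[0]-.02,near[0]+.02),(near[1]-.02,near[1]+.02)],Ns=41,finish=None)
    return np.array(c).round(4),round(-f(c),2)
E
python3 - <<'E'
from h import *
im,cal=wlook("w1");o=observe();print(o["clock"],o["position"],R.from_rotvec(o["ee_rot"]).as_matrix().round(3).tolist(),o["joints"].round(2))
print(circ(im,cal,"yellow",.05,.026,(.586,-.305)))
for s,ce,l in blobs(im,"blue",150)+blobs(im,"yellow",150): print(s,ce.round(),onplane(cal,*ce,.03).round(3))
E
```

```text
3.125 [ 0.58634226 -0.30651789  0.20640835] [[0.001, 1.0, 0.0], [1.0, -0.001, -0.001], [-0.001, 0.0, -1.0]] [ 0.61  0.52 -0.33  1.45  0.17  1.2   0.26]
(array([ 0.588, -0.31 ]), np.float32(0.96))
[ 128    0   69   26 1157] [164.  10.] [ 0.49  -0.141  0.03 ]
[432   0  15  81 184] [439.  42.] [ 0.787 -0.173  0.03 ]
[ 472    0   40   81 1665] [492.  54.] [ 0.848 -0.185  0.03 ]
[ 50 145  63  57 730] [ 81. 171.] [ 0.371 -0.317  0.03 ]
[ 234  146   46   45 1454] [256. 168.] [ 0.588 -0.314  0.03 ]
[494 148  18  25 347] [504. 160.] [ 0.891 -0.305  0.03 ]
[ 83 261  12  41 186] [ 87. 284.] [ 0.35  -0.479  0.03 ]
[416 261  12  41 197] [423. 283.] [ 0.821 -0.48   0.03 ]
```

View pics/w1.png

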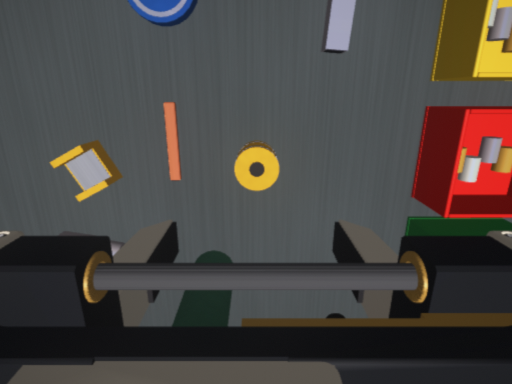

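The yellow riser is at wrist (256,168), a clean fit at (0.588, -0.310). The yellow saddle is at (81,171) with its channel about 25° off x, and the blue pad is at the top edge. Grasping the yellow riser now.

Emit:
jog_arm --plan '[{"offset": [-0.023, 0.012, 0.4], "twist": [0, 0, 0], "fingers": 1}, {"offset": [-0.023, 0.012, 0.8], "twist": [0, 0, 0], "fingers": 1}, {"offset": [-0.023, 0.012, 1], "twist": [0, 0, 0], "fingers": 1}]'

```text
clock: 3.5
position: [0.5861, -0.31, 0.0535]
ee_rot: [-2.222, -2.218, 0.003]
force: [-0.0, 1.1, 0.3]
width: 0.998
gripper_force: 0.0
```

Emit:
jog_arm --plan '[{"offset": [0, 0, 0.1], "twist": [0, 0, 0], "fingers": 1}, {"offset": [0, 0, 0.187], "twist": [0, 0, 0], "fingers": 1}, {"offset": [0, 0, 0.187], "twist": [0, 0, 0], "fingers": -1}, {"offset": [0, 0, 0.187], "twist": [0, 0, 0], "fingers": -1}, {"offset": [0, 0, 0.187], "twist": [0, 0, 0], "fingers": -1}, {"offset": [0, 0, 0.187], "twist": [0, 0, 0], "fingers": -1}, {"offset": [0, 0, 0.187], "twist": [0, 0, 0], "fingers": -1}]' --newtons 30

```text
clock: 4.38
position: [0.5884, -0.3089, 0.0282]
ee_rot: [-2.221, -2.221, 0.001]
force: [-6.1, -0.3, 16.4]
width: 0.517
gripper_force: 51.4
```

Emit:
jog_arm --plan '[{"offset": [0, 0, -0.3], "twist": [0, 0, 0], "fingers": -1}, {"offset": [0, 0, -0.7], "twist": [0, 0, 0], "fingers": -1}, {"offset": [0, 0, -1], "twist": [0, 0, 0], "fingers": -1}]'

```text
clock: 4.75
position: [0.5895, -0.3088, 0.1806]
ee_rot: [2.22, 2.22, 0.002]
force: [0.9, -0.9, -0.5]
width: 0.177
gripper_force: 0.0
```

Emit:
jog_arm --plan '[{"offset": [0.35, -0.3, -0.25], "twist": [0, 0, 0], "fingers": -1}, {"offset": [0.73, -0.59, -0.48], "twist": [0, 0, 0], "fingers": -1}, {"offset": [0.73, -0.59, -0.48], "twist": [0, 0, 0], "fingers": -1}, {"offset": [0.73, -0.59, -0.48], "twist": [0, 0, 0], "fingers": -1}, {"offset": [0.73, -0.59, -0.48], "twist": [0, 0, 0], "fingers": -1}]'

```text
clock: 5.38
position: [0.5005, -0.2001, 0.2496]
ee_rot: [2.221, 2.221, -0.0]
force: [0.1, -0.2, 0.8]
width: 0.002
gripper_force: 0.0
```

```bash
python3 - <<'E'
from h import *
im,cal=wlook("w2");o=observe();print(o["clock"],o["position"],o["width"],o["gripper_force"],o["force"])
print(circ(im,cal,"blue",.02,.040,(.485,-.11)))
print(circ(im,cal,"yellow",.05,.040,(.503,.088)))
E
```

```text
5.425 [ 0.50049287 -0.20027896  0.24922322] 0.003798257919130223 0.0 [-0.48185145  0.08589346 -1.15974931]
(array([ 0.483, -0.111]), np.float32(0.96))
(array([0.483, 0.068]), np.float32(0.0))
```

View pics/w2.png

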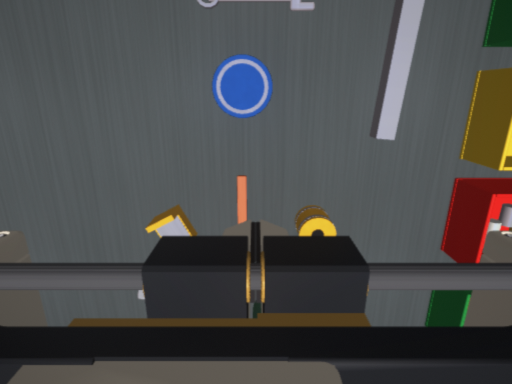

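The riser slipped out while I was lifting. It still stands upright, at wrist (316,235). The blue pad is at (242,86), at (0.483, -0.111). I'll locate the riser again.

```bash
python3 - <<'E'
from h import *
im=cv2.imread("pics/w2.png")[...,::-1].copy();cal=calibration("wrist")
m=mask(im,"yellow");
for near in((.56,-.29),(.58,-.31),(.59,-.30)): print(circ(im,cal,"yellow",.05,.026,near))
print(project(cal,[[.588,-.31,.05],observe()["position"]]))
t=get_image("top");ct=calibration("top")
for s,ce,l in blobs(t,"yellow"):
    if 320<ce[0]<380 and 140<ce[1]<200: print(s,ce,onplane(ct,*ce,.05))
s=get_image("scene");cs=calibration("scene");print(circ(s,cs,"yellow",.05,.026,(.588,-.31)))
E
```

```text
(array([ 0.571, -0.284]), np.float32(0.24))
(array([ 0.587, -0.306]), np.float32(0.46))
(array([ 0.587, -0.306]), np.float32(0.46))
[[317.6156548  235.20106689]
 [255.19404627 221.76435578]]
(array([ 0.588, -0.309]), np.float32(0.47))
```

Emit:
jog_arm --plan '[{"offset": [-0.35, 0.3, 0.3], "twist": [0, 0, 0], "fingers": 1}, {"offset": [-0.73, 0.58, 0.6], "twist": [0, 0, 0], "fingers": 1}, {"offset": [-0.73, 0.58, 1], "twist": [0, 0, 0], "fingers": 1}, {"offset": [-0.73, 0.58, 1], "twist": [0, 0, 0], "fingers": 1}, {"offset": [-0.73, 0.58, 1], "twist": [0, 0, 0], "fingers": 1}, {"offset": [-0.73, 0.58, 1], "twist": [0, 0, 0], "fingers": 1}, {"offset": [-0.73, 0.58, 1], "twist": [0, 0, 0], "fingers": 1}, {"offset": [-0.73, 0.58, 1], "twist": [0, 0, 0], "fingers": 1}, {"offset": [-0.73, 0.58, 1], "twist": [0, 0, 0], "fingers": 1}]'

```text
clock: 6.65
position: [0.5876, -0.3088, 0.1006]
ee_rot: [2.22, 2.221, 0.0]
force: [0.4, 0.1, -0.1]
width: 0.94
gripper_force: 0.0
```

Emit:
jog_arm --plan '[{"offset": [0, 0, 0.25], "twist": [0, 0, 0], "fingers": 1}, {"offset": [0, 0, 0.5], "twist": [0, 0, 0], "fingers": 1}, {"offset": [0, 0, 0.5], "twist": [0, 0, 0], "fingers": 0}, {"offset": [0, 0, 0.5], "twist": [0, 0, 0], "fingers": -1}, {"offset": [0, 0, 0.5], "twist": [0, 0, 0], "fingers": -1}, {"offset": [0, 0, 0.5], "twist": [0, 0, 0], "fingers": -1}, {"offset": [0, 0, 0.5], "twist": [0, 0, 0], "fingers": -1}, {"offset": [0, 0, 0.5], "twist": [0, 0, 0], "fingers": -1}, {"offset": [0, 0, 0.5], "twist": [0, 0, 0], "fingers": -1}, {"offset": [0, 0, 0.5], "twist": [0, 0, 0], "fingers": -1}]' --newtons 40

```text
clock: 7.9
position: [0.5883, -0.309, 0.0258]
ee_rot: [2.22, 2.22, 0.001]
force: [0.4, 0.4, 5.8]
width: 0.542
gripper_force: 40.0
```

```bash
python3 - <<'E'
from h import *
im,cal=wlook("w3");o=observe();print(o)
E
```

```text
{'clock': 7.95, 'joints': array([ 0.59204112,  0.69590734, -0.29525612,  1.6254548 ,  0.24981678,
        0.85548125,  0.1974261 ]), 'dq': array([ 0.00026254, -0.00185852, -0.00062735, -0.00111449,  0.00053876,
        0.00020173,  0.00121775]), 'joint_efforts': array([ 1.61764417e-01, -7.41558981e+01, -4.97141406e+00, -2.31678236e+01,
       -5.45977833e-03,  2.50914982e-01,  8.71808996e-03]), 'position': array([ 0.58827936, -0.30909238,  0.0257879 ]), 'ee_rot': array([2.21997428e+00, 2.22024098e+00, 1.18593745e-03]), 'force': array([ 0.30461131, -0.17595174,  6.03194981]), 'ft_torque': array([ 0.0081446 , -0.28275077, -0.00333449]), 'gripper_force': 40.003153681755066, 'width': 0.5409876465495705}
```

View pics/w3.png

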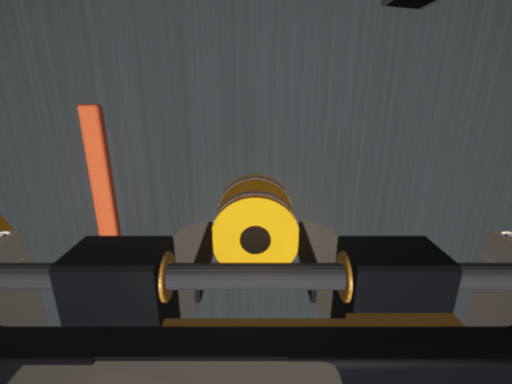

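The riser, at (256,240), now sits centred between the fingers with a steady 40 N grip. I'll lift gently and check.

Emit:
jog_arm --plan '[{"offset": [0, 0, -0.05], "twist": [0, 0, 0], "fingers": -1}, {"offset": [0, 0, -0.15], "twist": [0, 0, 0], "fingers": -1}, {"offset": [0, 0, -0.3], "twist": [0, 0, 0], "fingers": -1}, {"offset": [0, 0, -0.5], "twist": [0, 0, 0], "fingers": -1}]' --newtons 50

```text
clock: 8.45
position: [0.5865, -0.3085, 0.1003]
ee_rot: [-2.22, -2.22, 0.001]
force: [0.3, 0.2, -3.8]
width: 0.537
gripper_force: 50.0
```

Emit:
jog_arm --plan '[{"offset": [0.1, -0.05, -0.3], "twist": [0, 0, 0], "fingers": -1}, {"offset": [0.4, -0.2, -0.6], "twist": [0, 0, 0], "fingers": -1}, {"offset": [0.7, -0.4, -0.8], "twist": [0, 0, 0], "fingers": -1}, {"offset": [1, -0.56, -0.8], "twist": [0, 0, 0], "fingers": -1}]'

```text
clock: 8.95
position: [0.5036, -0.1576, 0.2229]
ee_rot: [2.219, 2.218, 0.003]
force: [1.2, 1.7, -3.9]
width: 0.541
gripper_force: 50.0
```

Emit:
jog_arm --plan '[{"offset": [0.3, 0, 0], "twist": [0, 0, 0], "fingers": -1}, {"offset": [0.6, 0, 0], "twist": [0, 0, 0], "fingers": -1}, {"offset": [0.8, 0, 0], "twist": [0, 0, 0], "fingers": -1}, {"offset": [0.93, 0, 0], "twist": [0, 0, 0], "fingers": -1}, {"offset": [0.93, 0, 0], "twist": [0, 0, 0], "fingers": -1}, {"offset": [0.93, 0, 0], "twist": [0, 0, 0], "fingers": -1}]'

```text
clock: 9.7
position: [0.5031, -0.0203, 0.22]
ee_rot: [2.222, 2.22, -0.001]
force: [-0.8, 0.4, -4.6]
width: 0.537
gripper_force: 50.0
```

```bash
python3 - <<'E'
from h import *
im,cal=wlook("w4");o=observe();print(o["clock"],o["position"],o["width"],o["gripper_force"],o["force"])
print(circ(im,cal,"yellow",.05,.040,(.503,.088)))
uv=project(cal,[.503,.088,.05]);print(uv)
# riser in hand: dot centre
g=cv2.cvtColor(im,cv2.COLOR_RGB2GRAY)[190:300,215:300];print(project(cal,o["position"]+[0,0,.022]))
n,l,s,c=cv2.connectedComponentsWithStats((g<60).astype(np.uint8));print(s[1:],c[1:]+[215,190])
E
```

```text
9.75 [ 0.50315904 -0.02056353  0.21990193] 0.5370247719255846 49.99757766723633 [-0.411456    0.16250425 -4.87469315]
(array([0.506, 0.087]), np.float32(0.99))
[[254.83790184  66.74695182]]
[[255.17097643 237.19180154]]
[[  2  16   1   1   1]
 [ 84  32   1   6   6]
 [ 26  37  29  26 594]
 [ 83  39   2  32  39]
 [  0  73  85   7 439]] [[217.         206.        ]
 [299.         224.5       ]
 [254.92424242 239.7037037 ]
 [298.82051282 246.02564103]
 [257.52164009 265.93166287]]
```

Emit:
jog_arm --plan '[{"offset": [0.3, 0.01, 0], "twist": [0, 0, 0], "fingers": -1}, {"offset": [0.6, 0.02, 0], "twist": [0, 0, 0], "fingers": -1}, {"offset": [0.723, 0.02, 0.2], "twist": [0, 0, 0], "fingers": -1}, {"offset": [0.723, 0.02, 0.5], "twist": [0, 0, 0], "fingers": -1}, {"offset": [0.723, 0.02, 0.75], "twist": [0, 0, 0], "fingers": -1}, {"offset": [0.723, 0.02, 0.88], "twist": [0, 0, 0], "fingers": -1}, {"offset": [0.723, 0.02, 0.93], "twist": [0, 0, 0], "fingers": -1}, {"offset": [0.723, 0.02, 0.955], "twist": [0, 0, 0], "fingers": -1}, {"offset": [0.723, 0.02, 0.955], "twist": [0, 0, 0], "fingers": -1}]'

```text
clock: 10.88
position: [0.5068, 0.089, 0.0771]
ee_rot: [2.221, 2.221, 0.001]
force: [0.1, -0.8, -5.1]
width: 0.536
gripper_force: 50.0
```

Emit:
jog_arm --plan '[{"offset": [-0.005, -0.003, 0.01], "twist": [0, 0, 0], "fingers": -1}, {"offset": [-0.005, -0.003, 0.012], "twist": [0, 0, 0], "fingers": -1}, {"offset": [-0.005, -0.003, 0.012], "twist": [0, 0, 0], "fingers": 0.3}, {"offset": [-0.005, -0.003, 0.012], "twist": [0, 0, 0], "fingers": 1}, {"offset": [-0.005, -0.003, 0.012], "twist": [0, 0, 0], "fingers": 1}, {"offset": [-0.005, -0.003, 0.012], "twist": [0, 0, 0], "fingers": 1}, {"offset": [-0.005, -0.003, -0.2], "twist": [0, 0, 0], "fingers": 1}, {"offset": [-0.005, -0.003, -0.5], "twist": [0, 0, 0], "fingers": 1}, {"offset": [-0.005, -0.003, -0.9], "twist": [0, 0, 0], "fingers": 1}, {"offset": [-0.005, -0.003, -0.9], "twist": [0, 0, 0], "fingers": 1}]'

```text
clock: 12.12
position: [0.5085, 0.0896, 0.216]
ee_rot: [2.218, 2.218, 0.011]
force: [0.1, 0.3, -0.8]
width: 1.001
gripper_force: 0.0
```

```bash
python3 - <<'E'
from h import *
im,cal=wlook("w5");o=observe();print(o["clock"],o["position"],o["width"])
print(circ(im,cal,"yellow",.10,.026,(.506,.087)),circ(im,cal,"yellow",.05,.040,(.506,.087)))
for s,ce,l in blobs(im,"blue",100): print(s,ce.round(),onplane(cal,*ce,.08).round(3))
print(go([.576,.22,.206]))
E
```

```text
12.175 [0.50710872 0.08877742 0.21352421] 1.0006726214092427
(array([0.505, 0.087]), np.float32(0.42)) (array([0.504, 0.086]), np.float32(0.94))
[ 211  290   53   24 1016] [237. 300.] [ 0.485 -0.077  0.08 ]
(array([0.875, 0.459, 0.053]), array([ 0.0007, -0.0001, -0.    ]))
```

View pics/w5.png

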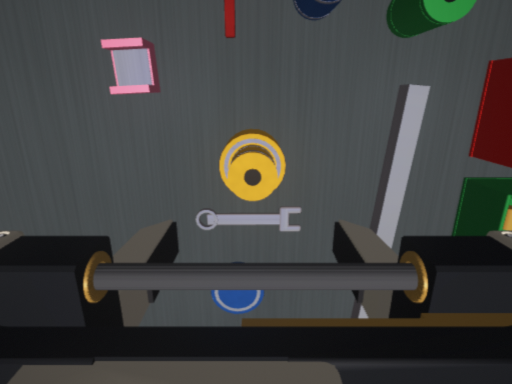

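The yellow riser stands centred on its pad: black dot at (252,177), ring visible around it at (253,165). Now the blue riser.

Emit:
jog_arm --plan '[{"offset": [0.4, 0.2, 0], "twist": [0, 0, 0], "fingers": 1}, {"offset": [0.8, 0.46, 0], "twist": [0, 0, 0], "fingers": 1}, {"offset": [0.92, 0.46, 0], "twist": [0, 0, 0], "fingers": 1}, {"offset": [0.92, 0.46, 0], "twist": [0, 0, 0], "fingers": 1}, {"offset": [0.92, 0.46, 0], "twist": [0, 0, 0], "fingers": 1}]'

```text
clock: 12.8
position: [0.5742, 0.2252, 0.2102]
ee_rot: [-2.221, -2.221, 0.004]
force: [0.1, -0.7, -0.6]
width: 0.996
gripper_force: 0.0
```

```bash
python3 - <<'E'
from h import *
HUE["green"]=((50,110,60),(85,255,255))
im,cal=wlook("w6");o=observe();print(o["clock"],o["position"],o["width"])
b=circ(im,cal,"blue",.08,.026,(.576,.280));g=circ(im,cal,"green",.08,.026,(.67,.265));print(b,g)
print(go([*b[0],.206]))
for s,ce,l in blobs(im,"blue",100): print(s,ce.round(),onplane(cal,*ce,.042).round(3))
E
```

```text
12.85 [0.57449325 0.22470294 0.21060245] 0.9992633207387582
(array([0.58, 0.28]), np.float32(0.99)) (array([0.69 , 0.261]), np.float32(0.85))
(array([0.369, 0.036, 0.03 ]), array([-0.0002,  0.0003, -0.0002]))
[  71   51   71   66 1070] [106.  81.] [0.41  0.318 0.042]
[ 235   93   52   52 1904] [261. 119.] [0.581 0.278 0.042]
```

Emit:
jog_arm --plan '[{"offset": [0.369, 0.036, 0], "twist": [0, 0, 0], "fingers": 1}, {"offset": [0.369, 0.036, 0.3], "twist": [0, 0, 0], "fingers": 1}, {"offset": [0.369, 0.036, 0.6], "twist": [0, 0, 0], "fingers": 1}, {"offset": [0.369, 0.036, 0.9], "twist": [0, 0, 0], "fingers": 1}]'

```text
clock: 13.35
position: [0.5805, 0.2798, 0.0753]
ee_rot: [2.223, 2.219, -0.0]
force: [1.1, 0.2, 0.6]
width: 1.004
gripper_force: 0.0
```

Emit:
jog_arm --plan '[{"offset": [0, 0, 0.2], "twist": [0, 0, 0], "fingers": 1}, {"offset": [0, 0, 0.2], "twist": [0, 0, 0], "fingers": -1}, {"offset": [0, 0, 0.2], "twist": [0, 0, 0], "fingers": -1}, {"offset": [0, 0, 0.2], "twist": [0, 0, 0], "fingers": -1}, {"offset": [0, 0, 0.2], "twist": [0, 0, 0], "fingers": -1}, {"offset": [0, 0, 0.2], "twist": [0, 0, 0], "fingers": -1}, {"offset": [0, 0, 0.2], "twist": [0, 0, 0], "fingers": -1}, {"offset": [0, 0, 0.2], "twist": [0, 0, 0], "fingers": -1}, {"offset": [0, 0, 0.2], "twist": [0, 0, 0], "fingers": -1}, {"offset": [0, 0, 0.2], "twist": [0, 0, 0], "fingers": -1}]' --newtons 50

```text
clock: 14.6
position: [0.5804, 0.2821, 0.0474]
ee_rot: [2.221, 2.222, 0.001]
force: [-2.2, -0.8, 4.5]
width: 0.55
gripper_force: 50.0
```

Emit:
jog_arm --plan '[{"offset": [0, 0, -0.05], "twist": [0, 0, 0], "fingers": -1}, {"offset": [0, 0, -0.15], "twist": [0, 0, 0], "fingers": -1}, {"offset": [0, 0, -0.35], "twist": [0, 0, 0], "fingers": -1}, {"offset": [0, 0, -0.65], "twist": [0, 0, 0], "fingers": -1}, {"offset": [0, 0, -0.95], "twist": [0, 0, 0], "fingers": -1}]'

```text
clock: 15.22
position: [0.5799, 0.2816, 0.1909]
ee_rot: [-2.221, -2.222, 0.0]
force: [0.4, 0.7, -4.2]
width: 0.553
gripper_force: 50.0
```

Emit:
jog_arm --plan '[{"offset": [-0.1, -0.1, -0.3], "twist": [0, 0, 0], "fingers": -1}, {"offset": [-0.4, -0.3, -0.4], "twist": [0, 0, 0], "fingers": -1}, {"offset": [-0.7, -0.5, -0.4], "twist": [0, 0, 0], "fingers": -1}, {"offset": [-1, -0.65, -0.4], "twist": [0, 0, 0], "fingers": -1}]'

```text
clock: 15.72
position: [0.4813, 0.1306, 0.2499]
ee_rot: [2.22, 2.222, 0.001]
force: [2.0, -1.4, -3.5]
width: 0.552
gripper_force: 50.0
```

Emit:
jog_arm --plan '[{"offset": [-0.33, 0, 0], "twist": [0, 0, 0], "fingers": -1}, {"offset": [-0.66, 0, 0], "twist": [0, 0, 0], "fingers": -1}, {"offset": [-1, 0, 0], "twist": [0, 0, 0], "fingers": -1}]'

```text
clock: 16.1
position: [0.4824, -0.0195, 0.25]
ee_rot: [2.22, 2.222, 0.001]
force: [2.0, -0.8, -4.0]
width: 0.555
gripper_force: 50.0
```

Emit:
jog_arm --plan '[{"offset": [-0.3, 0, 0], "twist": [0, 0, 0], "fingers": -1}, {"offset": [-0.5, 0, 0.1], "twist": [0, 0, 0], "fingers": -1}, {"offset": [-0.61, 0, 0.33], "twist": [0, 0, 0], "fingers": -1}, {"offset": [-0.61, 0, 0.33], "twist": [0, 0, 0], "fingers": -1}, {"offset": [-0.61, 0, 0.33], "twist": [0, 0, 0], "fingers": -1}]'

```text
clock: 16.73
position: [0.4834, -0.1085, 0.2009]
ee_rot: [2.22, 2.223, 0.002]
force: [-0.4, 0.7, -4.5]
width: 0.554
gripper_force: 50.0
```

```bash
python3 - <<'E'
from h import *
im,cal=wlook("w7");o=observe();print(o["clock"],o["position"],o["width"],o["gripper_force"],o["force"])
zt=o["position"][2]+.0335
print(circ(im,cal,"blue",zt,.026,o["position"]), circ(im,cal,"blue",.02,.040,(.483,-.111)),go([.483,-.111,.0695]))
E
```

```text
16.775 [ 0.48375306 -0.10834827  0.20116869] 0.549591129681333 49.98488903045654 [-0.32633144  0.32336835 -4.54976352]
(array([ 0.4838, -0.1043]), np.float32(0.49)) (array([ 0.484, -0.11 ]), np.float32(0.69)) (array([-0.018, -0.007,  0.878]), array([ 0.0003, -0.    ,  0.0003]))
```

```bash
python3 - <<'E'
from h import *
im=cv2.imread("pics/w7.png")[...,::-1].copy();o=observe();cal=calibration("wrist")
print([project(cal,o["position"]+[0,d,.0335]).round(1).tolist() for d in(0,-.005,.005)])
cv2.imwrite("pics/w7c.png",cv2.resize(im[170:320,170:340,::-1],None,fx=4,fy=4))
E
```

```text
[[[255.3, 246.9]], [[255.3, 255.0]], [[255.3, 238.6]]]
```

View pics/w7c.png

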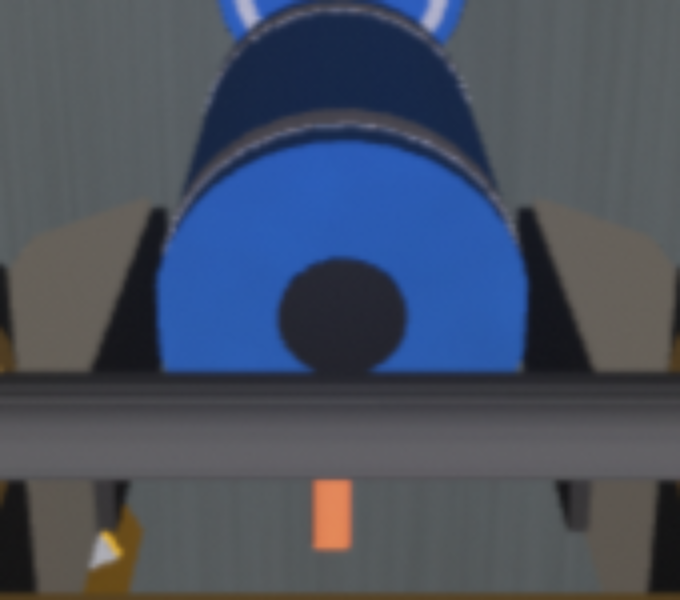

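The dot is at wrist (255.5,249), so the riser is held about 1.4 mm towards -y. Lowering it onto the blue pad.

Emit:
jog_arm --plan '[{"offset": [-0.005, -0.002, 0.3], "twist": [0, 0, 0], "fingers": -1}, {"offset": [-0.005, -0.002, 0.6], "twist": [0, 0, 0], "fingers": -1}, {"offset": [-0.005, -0.002, 0.8], "twist": [0, 0, 0], "fingers": -1}, {"offset": [-0.005, -0.002, 0.87], "twist": [0, 0, 0], "fingers": -1}, {"offset": [-0.005, -0.002, 0.893], "twist": [0, 0, 0], "fingers": -1}, {"offset": [-0.005, -0.002, 0.893], "twist": [0, 0, 0], "fingers": -1}]'

```text
clock: 17.52
position: [0.4837, -0.1101, 0.0675]
ee_rot: [2.219, 2.221, 0.002]
force: [0.6, 0.6, -4.0]
width: 0.555
gripper_force: 50.0
```

Emit:
jog_arm --plan '[{"offset": [0, 0, 0.008], "twist": [0, 0, 0], "fingers": -1}, {"offset": [0, 0, 0.01], "twist": [0, 0, 0], "fingers": 0.3}, {"offset": [0, 0, 0.01], "twist": [0, 0, 0], "fingers": 1}, {"offset": [0, 0, 0.01], "twist": [0, 0, 0], "fingers": 1}, {"offset": [0, 0, 0.01], "twist": [0, 0, 0], "fingers": 1}, {"offset": [0, 0, 0.01], "twist": [0, 0, 0], "fingers": 1}, {"offset": [0, 0, -0.2], "twist": [0, 0, 0], "fingers": 1}, {"offset": [0, 0, -0.6], "twist": [0, 0, 0], "fingers": 1}, {"offset": [0, 0, -1], "twist": [0, 0, 0], "fingers": 1}]'

```text
clock: 18.65
position: [0.482, -0.1103, 0.217]
ee_rot: [-2.22, -2.221, 0.001]
force: [1.3, -0.1, 0.4]
width: 1.004
gripper_force: 0.0
```

Emit:
jog_arm --plan '[{"offset": [-0.3, -0.1, 0], "twist": [0, 0, 0.172], "fingers": 1}, {"offset": [-0.6, -0.25, 0], "twist": [0, 0, 0.172], "fingers": 1}, {"offset": [-0.9, -0.4, 0], "twist": [0, 0, 0.172], "fingers": 1}, {"offset": [-1, -0.4, 0], "twist": [0, 0, 0.172], "fingers": 1}, {"offset": [-1, -0.4, 0], "twist": [0, 0, 0.172], "fingers": 1}, {"offset": [-1, -0.4, 0], "twist": [0, 0, 0.172], "fingers": 1}, {"offset": [-1, -0.4, 0], "twist": [0, 0, 0.172], "fingers": 1}]'

```text
clock: 19.52
position: [0.4224, -0.2604, 0.2155]
ee_rot: [-3.047, -0.764, 0.0]
force: [0.7, 0.9, 0.1]
width: 1.0
gripper_force: 0.0
```

Emit:
jog_arm --plan '[{"offset": [-0.3, 0.1, 0], "twist": [0, 0, 0], "fingers": 1}, {"offset": [-0.45, 0.15, 0.1], "twist": [0, 0, 0], "fingers": 1}, {"offset": [-0.45, 0.15, 0.1], "twist": [0, 0, 0], "fingers": 1}, {"offset": [-0.45, 0.15, 0.1], "twist": [0, 0, 0], "fingers": 1}]'

```text
clock: 20.02
position: [0.3743, -0.3115, 0.2008]
ee_rot: [-3.047, -0.766, -0.001]
force: [0.6, -0.3, -0.4]
width: 1.0
gripper_force: 0.0
```

```bash
cat >> h.py <<'E'
def saddle(im,cal,col,near):
    "lip tops at z=.042 -> centre, yaw of channel (deg)"
    m=mask(im,col);out=[]
    n,l,s,c=cv2.connectedComponentsWithStats(m)
    for i in range(1,n):
        p=onplane(cal,*c[i],.042)
        if s[i,4]>60 and np.hypot(*(p[:2]-near))<.06: out.append((s[i],c[i].round(1),p[:2].round(4)))
    return out
E
python3 - <<'E'
from h import *
im,cal=wlook("w8");o=observe();print(o["clock"],o["position"],R.from_rotvec(o["ee_rot"]).as_matrix()[:,0].round(3))
for x in saddle(im,cal,"yellow",(.3745,-.312)): print(x)
cv2.imwrite("pics/w8c.png",cv2.resize(im[90:260,150:370,::-1],None,fx=3,fy=3))
E
```

```text
20.075 [ 0.37452213 -0.3113843   0.2009428 ] [0.881 0.473 0.001]
(array([236, 145,  49,  41, 742], dtype=int32), array([259.8, 164.5]), array([ 0.3786, -0.3155]))
```

View pics/w8c.png

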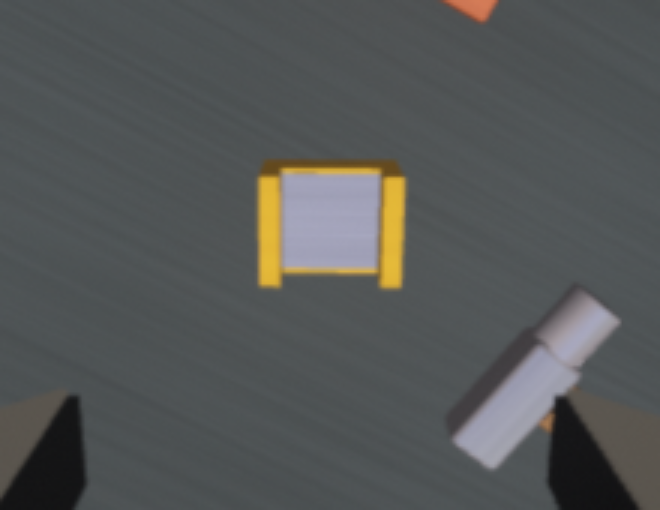

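The yellow saddle is at (260,168) in the wrist view, aligned with the tool. The hammer head, lower right at (320,210), stays clear of the fingers.

```bash
python3 - <<'E'
from h import *
cal=calibration("wrist");p=onplane(cal,260.3,167.7,.042);print(p,go([*p[:2],.024],28.2))
E
```

```text
[ 0.37553286 -0.3177568   0.042     ] (array([-0.015,  0.04 ,  1.18 ]), array([ 0.    , -0.0001,  0.0001]))
```

Emit:
jog_arm --plan '[{"offset": [-0.015, 0.04, 0.3], "twist": [0, 0, 0], "fingers": 1}, {"offset": [-0.015, 0.04, 0.7], "twist": [0, 0, 0], "fingers": 1}, {"offset": [-0.015, 0.04, 1], "twist": [0, 0, 0], "fingers": 1}]'

```text
clock: 20.45
position: [0.3752, -0.3175, 0.0491]
ee_rot: [-3.046, -0.767, -0.001]
force: [0.6, 0.3, 0.0]
width: 1.0
gripper_force: 0.0
```

Emit:
jog_arm --plan '[{"offset": [0, 0, 0.1], "twist": [0, 0, 0], "fingers": 1}, {"offset": [0, 0, 0.18], "twist": [0, 0, 0], "fingers": 1}, {"offset": [0, 0, 0.18], "twist": [0, 0, 0], "fingers": -1}, {"offset": [0, 0, 0.18], "twist": [0, 0, 0], "fingers": -1}, {"offset": [0, 0, 0.18], "twist": [0, 0, 0], "fingers": -1}, {"offset": [0, 0, 0.18], "twist": [0, 0, 0], "fingers": -1}, {"offset": [0, 0, 0.18], "twist": [0, 0, 0], "fingers": -1}, {"offset": [0, 0, 0.18], "twist": [0, 0, 0], "fingers": -1}, {"offset": [0, 0, 0.18], "twist": [0, 0, 0], "fingers": -1}, {"offset": [0, 0, 0.18], "twist": [0, 0, 0], "fingers": -1}]' --newtons 40

```text
clock: 21.7
position: [0.3744, -0.3185, 0.0235]
ee_rot: [-3.048, -0.762, 0.0]
force: [-0.5, -0.6, -0.8]
width: 0.179
gripper_force: 0.0
```

Emit:
jog_arm --plan '[{"offset": [0, 0, -0.05], "twist": [0, 0, 0], "fingers": -1}, {"offset": [0, 0, -0.2], "twist": [0, 0, 0], "fingers": -1}, {"offset": [0, 0, -0.5], "twist": [0, 0, 0], "fingers": -1}, {"offset": [0, 0, -0.8], "twist": [0, 0, 0], "fingers": -1}, {"offset": [0, 0, -1], "twist": [0, 0, 0], "fingers": -1}]'

```text
clock: 22.32
position: [0.3749, -0.3187, 0.1763]
ee_rot: [3.046, 0.762, 0.003]
force: [-0.3, -0.6, -0.1]
width: 0.004
gripper_force: 0.0
```

The grasp missed. I'll look at what happened.

```bash
python3 - <<'E'
from h import *
im,cal=wlook("w9");o=observe();print(o["clock"],o["position"],R.from_rotvec(o["ee_rot"]).as_matrix().round(3).tolist())
for x in saddle(im,cal,"yellow",(.3745,-.312)): print(x)
s=get_image("scene");a=cv2.resize(s[110:260,60:230,::-1],(400,353));b=cv2.resize(im[...,::-1],(400,300))
c=np.zeros((353,800,3),np.uint8);c[:,:400]=a;c[:300,400:]=b;cv2.imwrite("pics/w9c.png",c)
E
```

```text
22.375 [ 0.3763074  -0.31974487  0.17941214] [[0.882, 0.471, 0.006], [0.471, -0.882, -0.004], [0.003, 0.006, -1.0]]
(array([228, 146,  53,  44, 884], dtype=int32), array([253.9, 167.2]), array([ 0.3796, -0.3175]))
```

View pics/w9c.png

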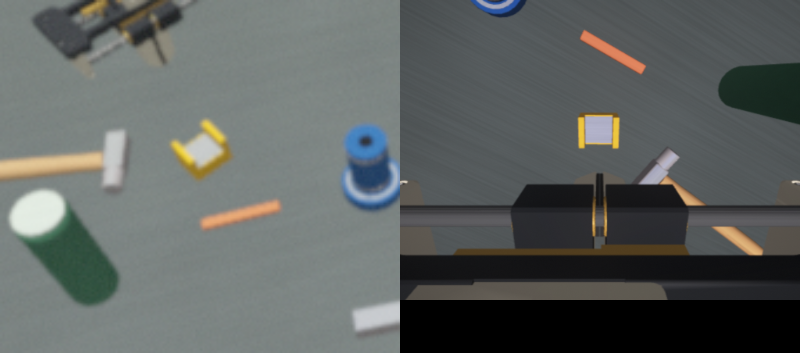

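```bash
python3 - <<'E'
from h import *
cal=calibration("wrist");q,r=tool()
for x in(0,.0095):
    print(x,[(z,project(cal,q+r.apply([x,0,z])).round()[0].tolist()) for z in(.017,0,-.02,-.04,-.06)])
cs=calibration("scene");print("scene tip",project(cs,np.array([q+[0,0,-.017],q,q+[0,0,.04]])).round())
im=cv2.imread("pics/w9.png");cv2.imwrite("pics/w9d.png",cv2.resize(im[190:340,130:380],None,fx=3.2,fy=3.2))
E
```

```text
0 [(0.017, [255.0, 212.0]), (0, [255.0, 222.0]), (-0.02, [255.0, 236.0]), (-0.04, [255.0, 253.0]), (-0.06, [255.0, 275.0])]
0.0095 [(0.017, [255.0, 199.0]), (0, [255.0, 208.0]), (-0.02, [255.0, 221.0]), (-0.04, [255.0, 237.0]), (-0.06, [255.0, 257.0])]
scene tip [[132. 145.]
 [130. 141.]
 [126. 131.]]
```

View pics/w9d.png

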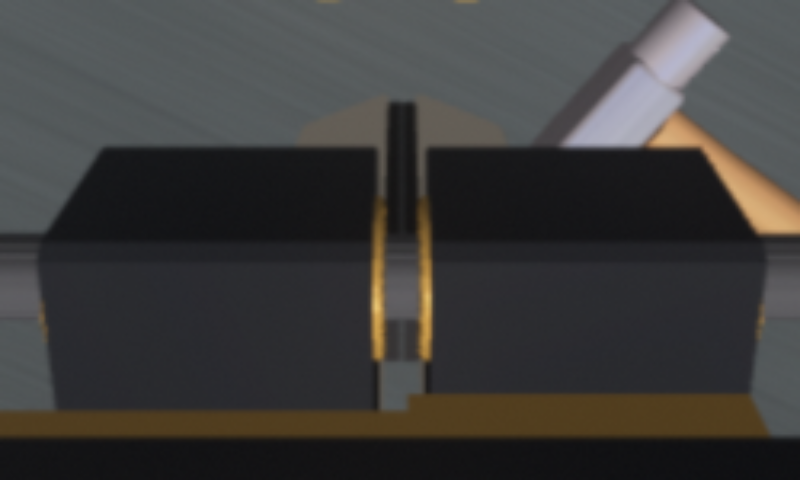

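The closed fingertips show at about row 221. That puts them roughly 20 mm short of the reported TCP, not 17 mm ahead, and the scene camera agrees (tip at (128,135), between the projections of TCP+0 and TCP+40 mm). So the real fingertips sit about 37 mm higher than specified, which explains the weak first grasp and this miss. I'll reopen and go lower, watching the force.

Emit:
jog_arm --plan '[{"offset": [0, 0, 0.2], "twist": [0, 0, 0], "fingers": 1}, {"offset": [0, 0, 0.4], "twist": [0, 0, 0], "fingers": 1}, {"offset": [0, 0, 0.5], "twist": [0, 0, 0], "fingers": 1}, {"offset": [0, 0, 0.5], "twist": [0, 0, 0], "fingers": 1}, {"offset": [0, 0, 0.5], "twist": [0, 0, 0], "fingers": 1}, {"offset": [0, 0, 0.5], "twist": [0, 0, 0], "fingers": 1}, {"offset": [0, 0, 0.5], "twist": [0, 0, 0], "fingers": 1}, {"offset": [0, 0, 0.5], "twist": [0, 0, 0], "fingers": 1}, {"offset": [0, 0, 0.5], "twist": [0, 0, 0], "fingers": 1}, {"offset": [0, 0, 0.5], "twist": [0, 0, 0], "fingers": 1}]'

```text
clock: 23.68
position: [0.3744, -0.3185, 0.0986]
ee_rot: [3.048, 0.762, -0.0]
force: [-0.5, 0.3, -0.0]
width: 0.99
gripper_force: 0.0
```

```bash
python3 - <<'E'
from h import *
p=[.3755,-.3178];print(observe()["position"],observe()["width"],go([*p,.0],28.2))
im,cal=wlook("w10");m=im[100:330,100:420];
print([ (x,project(cal,tool()[0]+tool()[1].apply([.0095,s*.046,x])).round()[0].tolist()) for x in(.017,0,-.02,-.03) for s in(-1,1)])
E
```

```text
[ 0.37436055 -0.31846365  0.09858212] 0.9901866923470524 (array([ 0.009, -0.   ,  0.657]), array([-0.    ,  0.    , -0.0003]))
[(0.017, [189.0, 199.0]), (0.017, [321.0, 199.0]), (0, [184.0, 208.0]), (0, [326.0, 208.0]), (-0.02, [176.0, 221.0]), (-0.02, [334.0, 221.0]), (-0.03, [171.0, 229.0]), (-0.03, [339.0, 228.0])]
```

View pics/w10.png

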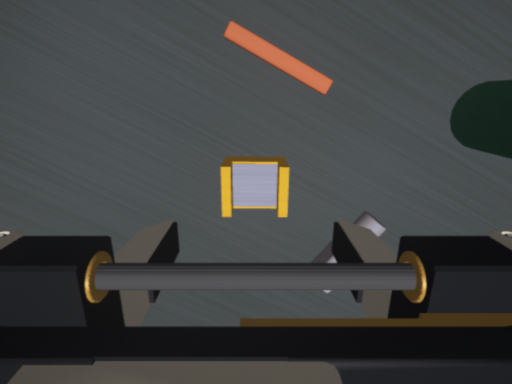

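The open tips at (178,222) and (334,222) confirm the tips are 20 mm behind the TCP. The saddle is at (255,187). I'll descend to TCP z ≈ -0.010, which puts the tips at about 10 mm.

Emit:
jog_arm --plan '[{"offset": [0.009, 0, 0.25], "twist": [0, 0, 0], "fingers": 1}, {"offset": [0.009, 0, 0.45], "twist": [0, 0, 0], "fingers": 1}, {"offset": [0.009, 0, 0.58], "twist": [0, 0, 0], "fingers": 1}, {"offset": [0.009, 0, 0.65], "twist": [0, 0, 0], "fingers": 1}, {"offset": [0.009, 0, 0.65], "twist": [0, 0, 0], "fingers": 1}]'

```text
clock: 24.35
position: [0.3753, -0.3177, 0.0008]
ee_rot: [-3.047, -0.762, 0.001]
force: [-1.4, -0.2, 0.1]
width: 0.997
gripper_force: 0.0
```

Emit:
jog_arm --plan '[{"offset": [0, 0, 0.035], "twist": [0, 0, 0], "fingers": 1}, {"offset": [0, 0, 0.07], "twist": [0, 0, 0], "fingers": 1}, {"offset": [0, 0, 0.07], "twist": [0, 0, 0], "fingers": 1}]'

```text
clock: 24.72
position: [0.3755, -0.3178, -0.0095]
ee_rot: [-3.048, -0.762, 0.0]
force: [-0.1, -0.2, -0.2]
width: 1.0
gripper_force: 0.0
```

Emit:
jog_arm --plan '[{"offset": [0, 0, 0], "twist": [0, 0, 0], "fingers": -1}, {"offset": [0, 0, 0], "twist": [0, 0, 0], "fingers": -1}, {"offset": [0, 0, 0], "twist": [0, 0, 0], "fingers": -1}, {"offset": [0, 0, 0], "twist": [0, 0, 0], "fingers": -1}, {"offset": [0, 0, 0], "twist": [0, 0, 0], "fingers": -1}, {"offset": [0, 0, 0], "twist": [0, 0, 0], "fingers": -1}, {"offset": [0, 0, 0], "twist": [0, 0, 0], "fingers": -1}]' --newtons 40

```text
clock: 25.6
position: [0.3756, -0.3178, -0.0094]
ee_rot: [3.048, 0.762, -0.0]
force: [-0.9, 0.7, 1.8]
width: 0.603
gripper_force: 40.0
```

Emit:
jog_arm --plan '[{"offset": [0, 0, -0.1], "twist": [0, 0, 0], "fingers": -1}, {"offset": [0, 0, -0.3], "twist": [0, 0, 0], "fingers": -1}, {"offset": [0, 0, -0.6], "twist": [0, 0, 0], "fingers": -1}, {"offset": [0, 0, -1], "twist": [0, 0, 0], "fingers": -1}]'

```text
clock: 26.1
position: [0.3746, -0.3171, 0.142]
ee_rot: [-3.046, -0.762, 0.002]
force: [1.0, -0.6, -2.4]
width: 0.606
gripper_force: 40.0
```

Emit:
jog_arm --plan '[{"offset": [0.05, -0.05, -0.3], "twist": [0, 0, -0.1556], "fingers": -1}, {"offset": [0.3, -0.3, -0.4], "twist": [0, 0, -0.1556], "fingers": -1}, {"offset": [0.5, -0.5, -0.4], "twist": [0, 0, -0.1556], "fingers": -1}, {"offset": [0.75, -0.7, -0.4], "twist": [0, 0, -0.1556], "fingers": -1}, {"offset": [1, -0.97, -0.4], "twist": [0, 0, -0.1556], "fingers": -1}, {"offset": [1, -0.97, -0.4], "twist": [0, 0, -0.1556], "fingers": -1}, {"offset": [1, -0.97, -0.4], "twist": [0, 0, -0.1556], "fingers": -1}]'

```text
clock: 26.98
position: [0.439, -0.1186, 0.2011]
ee_rot: [2.332, 2.105, -0.001]
force: [-0.5, -0.6, -3.1]
width: 0.607
gripper_force: 40.0
```

Emit:
jog_arm --plan '[{"offset": [0.2, 0.08, 0], "twist": [0, 0, 0], "fingers": -1}, {"offset": [0.5, 0.19, 0], "twist": [0, 0, 0], "fingers": -1}, {"offset": [0.75, 0.29, 0], "twist": [0, 0, 0], "fingers": -1}, {"offset": [0.75, 0.29, 0], "twist": [0, 0, 0], "fingers": -1}, {"offset": [0.75, 0.29, 0], "twist": [0, 0, 0], "fingers": -1}]'

```text
clock: 27.6
position: [0.4937, -0.0127, 0.2005]
ee_rot: [2.335, 2.102, -0.002]
force: [0.5, 0.6, -2.8]
width: 0.61
gripper_force: 40.0
```

```bash
python3 - <<'E'
from h import *
im,cal=wlook("w11");o=observe();q,r=tool();print(o["clock"],q,r.as_matrix()[:,0].round(4),o["width"],o["force"])
print(circ(im,cal,"yellow",.10,.026,(.505,.087)))
u=project(cal,[.505,.087,.10])[0];x,y=u.round().astype(int);g=cv2.cvtColor(im,cv2.COLOR_RGB2GRAY)[max(y-22,0):y+22,x-22:x+22]
n,l,s,c=cv2.connectedComponentsWithStats((g<75).astype(np.uint8));print(u,[(s[i].tolist(),onplane(cal,*(c[i]+[x-22,max(y-22,0)]),.1).round(4)) for i in range(1,n)])
# saddle in hand: lip tops at TCP+.0515
print([(a,b,c) for a,b,c in [(x,y,project(cal,q+r.apply([x,y,-.0515])).round(1)[0].tolist()) for x in(-.022,.022) for y in(-.028,.028)]])
cv2.imwrite("pics/w11c.png",cv2.resize(im[190:340,150:360,::-1],None,fx=3.5,fy=3.5))
print(go([.505,.087,.2],84))
E
```

```text
27.65 [ 0.49363412 -0.01310988  0.20048743] [ 0.1054  0.9944 -0.0011] 0.6071462316591416 [ 0.15649442  0.43273689 -1.9931822 ]
(array([0.513, 0.09 ]), np.float32(0.37))
[255.96811902  69.28557686] [([15, 12, 18, 20, 279], array([0.5065, 0.0878, 0.1   ]))]
[(-0.022, -0.028, [200.4, 302.7]), (-0.022, 0.028, [309.9, 302.6]), (0.022, -0.028, [195.2, 223.7]), (0.022, 0.028, [314.9, 223.6])]
(array([0.672, 0.005, 0.003]), array([-0.0001,  0.0002, -0.0001]))
```

View pics/w11c.png

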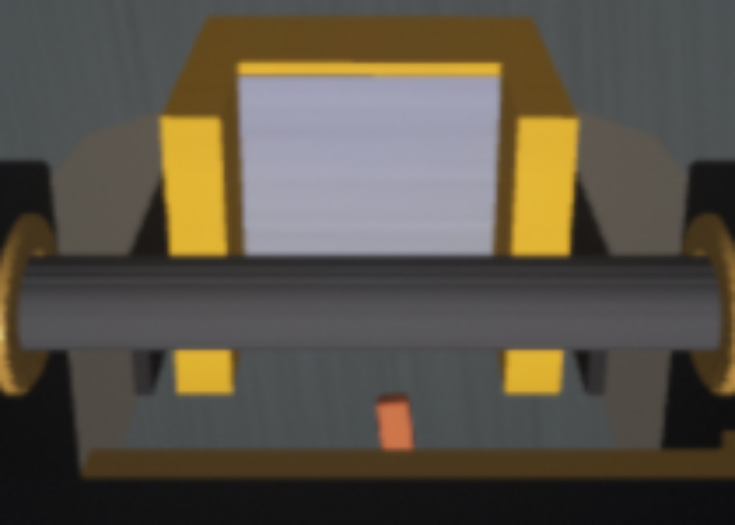

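The saddle is centred in the grip: lip corners at (196,223) and (315,223), as predicted. The riser dot is at (0.5065, 0.0878). Placing the yellow saddle.

Emit:
jog_arm --plan '[{"offset": [0.25, 0.01, 0], "twist": [0, 0, 0], "fingers": -1}, {"offset": [0.5, 0.015, 0], "twist": [0, 0, 0], "fingers": -1}, {"offset": [0.678, 0.015, 0], "twist": [0, 0, 0], "fingers": -1}, {"offset": [0.678, 0.015, 0.2], "twist": [0, 0, 0], "fingers": -1}, {"offset": [0.678, 0.015, 0.45], "twist": [0, 0, 0], "fingers": -1}, {"offset": [0.678, 0.015, 0.63], "twist": [0, 0, 0], "fingers": -1}, {"offset": [0.678, 0.015, 0.7], "twist": [0, 0, 0], "fingers": -1}, {"offset": [0.678, 0.015, 0.72], "twist": [0, 0, 0], "fingers": -1}, {"offset": [0.678, 0.015, 0.72], "twist": [0, 0, 0], "fingers": -1}]'

```text
clock: 28.78
position: [0.5076, 0.0893, 0.0934]
ee_rot: [2.333, 2.103, 0.002]
force: [-0.4, 0.8, -2.3]
width: 0.6
gripper_force: 40.0
```

Emit:
jog_arm --plan '[{"offset": [-0.008, -0.005, 0.01], "twist": [0, 0, 0], "fingers": -1}, {"offset": [-0.008, -0.005, 0.018], "twist": [0, 0, 0], "fingers": -1}, {"offset": [-0.008, -0.005, 0.021], "twist": [0, 0, 0], "fingers": -1}, {"offset": [-0.008, -0.005, 0.021], "twist": [0, 0, 0], "fingers": -1}]'

```text
clock: 29.28
position: [0.5064, 0.0883, 0.0906]
ee_rot: [2.332, 2.103, 0.001]
force: [-3.3, -2.3, 10.7]
width: 0.607
gripper_force: 40.0
```

Emit:
jog_arm --plan '[{"offset": [0, 0, -0.003], "twist": [0, 0, 0], "fingers": 0.4}, {"offset": [0, 0, -0.003], "twist": [0, 0, 0], "fingers": 1}, {"offset": [0, 0, -0.003], "twist": [0, 0, 0], "fingers": 1}, {"offset": [0, 0, -0.003], "twist": [0, 0, 0], "fingers": 1}, {"offset": [0, 0, -0.003], "twist": [0, 0, 0], "fingers": 1}, {"offset": [0, 0, -0.2], "twist": [0, 0, 0], "fingers": 1}, {"offset": [0, 0, -0.6], "twist": [0, 0, 0], "fingers": 1}, {"offset": [0, 0, -1], "twist": [0, 0, 0], "fingers": 1}]'

```text
clock: 30.28
position: [0.5056, 0.0884, 0.2409]
ee_rot: [-2.332, -2.104, 0.001]
force: [1.3, 0.8, 0.7]
width: 1.003
gripper_force: 0.0
```

Emit:
jog_arm --plan '[{"offset": [0.3, -0.15, 0.05], "twist": [0, 0, 0.0944], "fingers": 1}, {"offset": [0.6, -0.3, 0.2], "twist": [0, 0, 0.0944], "fingers": 1}, {"offset": [1, -0.5, 0.2], "twist": [0, 0, 0.0944], "fingers": 1}, {"offset": [1, -0.5, 0.2], "twist": [0, 0, 0.0944], "fingers": 1}, {"offset": [1, -0.5, 0.2], "twist": [0, 0, 0.0944], "fingers": 1}]'

```text
clock: 30.9
position: [0.4461, 0.2467, 0.2094]
ee_rot: [-2.843, -1.336, 0.0]
force: [0.1, -0.5, -0.5]
width: 1.001
gripper_force: 0.0
```

Emit:
jog_arm --plan '[{"offset": [0.08, -0.3, 0.1], "twist": [0, 0, 0], "fingers": 1}, {"offset": [0.16, -0.525, 0.2], "twist": [0, 0, 0], "fingers": 1}, {"offset": [0.16, -0.525, 0.2], "twist": [0, 0, 0], "fingers": 1}, {"offset": [0.16, -0.525, 0.2], "twist": [0, 0, 0], "fingers": 1}]'

```text
clock: 31.4
position: [0.403, 0.3127, 0.1794]
ee_rot: [2.845, 1.329, -0.0]
force: [-0.8, 1.7, -0.1]
width: 1.0
gripper_force: 0.0
```

```bash
python3 - <<'E'
from h import *
im,cal=wlook("w12");o=observe();q,r=tool();print(o["clock"],q,r.as_matrix()[:,0].round(4))
for x in saddle(im,cal,"blue",(.404,.314)): print(x)
w=cv2.resize(im[70:270,140:370,::-1],None,fx=2,fy=2)
s=cv2.resize(get_image("scene")[110:240,180:310,::-1],(400,400))
cv2.imwrite("pics/w12c.png",np.hstack([w[:400],s[:400,:340]]));
E
```

```text
31.45 [0.40319554 0.31261941 0.17956335] [ 6.425e-01  7.663e-01 -1.000e-04]
(array([229, 142,  53,  45, 963], dtype=int32), array([254.9, 162. ]), array([0.4091, 0.3198]))
```

View pics/w12c.png

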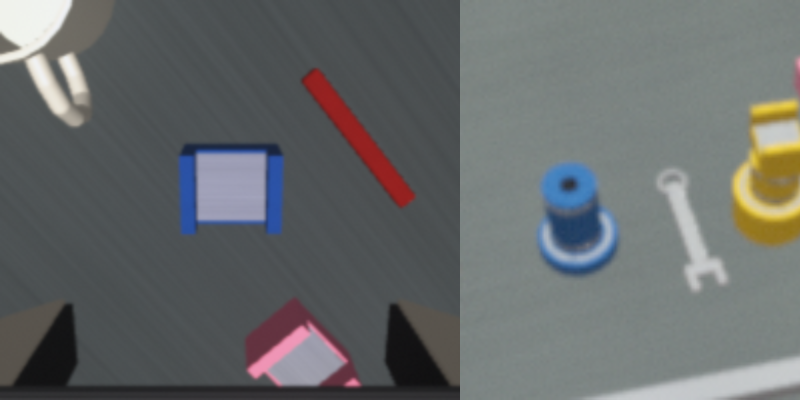

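The blue saddle is at wrist (256,167), aligned with the tool. The mug handle's end is at about (177,130), so I'll check clearance. The yellow saddle sits well on its riser.

```bash
python3 - <<'E'
from h import *
cal=calibration("wrist");q,r=tool();p=onplane(cal,255.75,167.25,.042);print(p,go([*p[:2],.0],50))
for u,v in((177,133),(182,122),(155,100)):
    for z in(.03,.06,.08): print(u,v,z,(r.inv().apply(onplane(cal,u,v,z)-p)).round(3))
E
```

```text
[0.40601265 0.31486494 0.042     ] (array([0.023, 0.004, 1.198]), array([ 0.0001, -0.    , -0.    ]))
177 133 0.03 [ 0.036 -0.087  0.012]
177 133 0.06 [ 0.04  -0.079 -0.018]
177 133 0.08 [ 0.042 -0.073 -0.038]
182 122 0.03 [ 0.048 -0.08   0.012]
182 122 0.06 [ 0.05  -0.073 -0.018]
182 122 0.08 [ 0.052 -0.068 -0.038]
155 100 0.03 [ 0.071 -0.107  0.012]
155 100 0.06 [ 0.071 -0.097 -0.018]
155 100 0.08 [ 0.072 -0.091 -0.038]
```

The handle sits about 38 mm off in tool x, right at the edge of the gripper body, so I'll grasp 10 mm off centre, away from the mug, and slightly higher.

Emit:
jog_arm --plan '[{"offset": [-0.044, 0.004, 0.2], "twist": [0, 0, 0], "fingers": 1}, {"offset": [-0.044, 0.004, 0.5], "twist": [0, 0, 0], "fingers": 1}, {"offset": [-0.044, 0.004, 0.8], "twist": [0, 0, 0], "fingers": 1}, {"offset": [-0.044, 0.004, 1], "twist": [0, 0, 0], "fingers": 1}]'

```text
clock: 32.0
position: [0.3987, 0.307, 0.0279]
ee_rot: [2.846, 1.328, -0.001]
force: [0.5, -0.5, -0.2]
width: 1.0
gripper_force: 0.0
```

Emit:
jog_arm --plan '[{"offset": [0, 0, 0.1], "twist": [0, 0, 0], "fingers": 1}, {"offset": [0, 0, 0.18], "twist": [0, 0, 0], "fingers": 1}, {"offset": [0, 0, 0.22], "twist": [0, 0, 0], "fingers": 1}, {"offset": [0, 0, 0.22], "twist": [0, 0, 0], "fingers": 1}]'

```text
clock: 32.5
position: [0.3983, 0.3089, -0.0033]
ee_rot: [-2.846, -1.331, -0.001]
force: [-0.1, -0.2, -0.0]
width: 1.0
gripper_force: 0.0
```

Emit:
jog_arm --plan '[{"offset": [0, 0, 0], "twist": [0, 0, 0], "fingers": -1}, {"offset": [0, 0, 0], "twist": [0, 0, 0], "fingers": -1}, {"offset": [0, 0, 0], "twist": [0, 0, 0], "fingers": -1}, {"offset": [0, 0, 0], "twist": [0, 0, 0], "fingers": -1}, {"offset": [0, 0, 0], "twist": [0, 0, 0], "fingers": -1}, {"offset": [0, 0, 0], "twist": [0, 0, 0], "fingers": -1}, {"offset": [0, 0, 0], "twist": [0, 0, 0], "fingers": -1}]' --newtons 40

```text
clock: 33.38
position: [0.3983, 0.3087, -0.0035]
ee_rot: [2.846, 1.33, 0.0]
force: [0.5, -1.2, 4.3]
width: 0.606
gripper_force: 40.0
```

Emit:
jog_arm --plan '[{"offset": [0, 0, -0.1], "twist": [0, 0, 0], "fingers": -1}, {"offset": [0, 0, -0.3], "twist": [0, 0, 0], "fingers": -1}, {"offset": [0, 0, -0.6], "twist": [0, 0, 0], "fingers": -1}, {"offset": [0, 0, -1], "twist": [0, 0, 0], "fingers": -1}]'

```text
clock: 33.88
position: [0.3967, 0.3081, 0.1475]
ee_rot: [-2.845, -1.332, 0.005]
force: [1.8, 0.4, -2.4]
width: 0.604
gripper_force: 40.0
```

Emit:
jog_arm --plan '[{"offset": [-0.1, 0.05, -0.3], "twist": [0, 0, 0], "fingers": -1}, {"offset": [-0.4, 0.3, -0.5], "twist": [0, 0, -0.0944], "fingers": -1}, {"offset": [-0.7, 0.6, -0.5], "twist": [0, 0, -0.0944], "fingers": -1}, {"offset": [-1, 0.9, -0.5], "twist": [0, 0, -0.0944], "fingers": -1}, {"offset": [-1, 0.9, -0.5], "twist": [0, 0, -0.0944], "fingers": -1}]'

```text
clock: 34.5
position: [0.4048, 0.1051, 0.222]
ee_rot: [2.329, 2.108, -0.0]
force: [-0.2, 0.3, -2.8]
width: 0.605
gripper_force: 40.0
```

Emit:
jog_arm --plan '[{"offset": [-0.3, 0.1, 0], "twist": [0, 0, 0], "fingers": -1}, {"offset": [-0.65, 0.25, 0], "twist": [0, 0, 0], "fingers": -1}, {"offset": [-1, 0.4, 0], "twist": [0, 0, 0], "fingers": -1}]'

```text
clock: 34.88
position: [0.4496, -0.0494, 0.2222]
ee_rot: [2.331, 2.106, 0.001]
force: [0.9, 1.1, -2.1]
width: 0.607
gripper_force: 40.0
```

Emit:
jog_arm --plan '[{"offset": [-0.35, 0.1, 0], "twist": [0, 0, 0], "fingers": -1}, {"offset": [-0.7, 0.2, 0], "twist": [0, 0, 0], "fingers": -1}, {"offset": [-0.98, 0.28, 0], "twist": [0, 0, 0], "fingers": -1}, {"offset": [-0.98, 0.28, 0], "twist": [0, 0, 0], "fingers": -1}, {"offset": [-0.98, 0.28, 0], "twist": [0, 0, 0], "fingers": -1}]'

```text
clock: 35.5
position: [0.4761, -0.1977, 0.2216]
ee_rot: [-2.331, -2.104, -0.001]
force: [-0.0, 0.8, -2.2]
width: 0.605
gripper_force: 40.0
```

```bash
python3 - <<'E'
from h import *
im,cal=wlook("w13");o=observe();q,r=tool();print(o["clock"],q,r.as_matrix()[:,0].round(4),o["width"],o["force"])
u=project(cal,[.4837,-.111,.10])[0];x,y=u.round().astype(int);g=cv2.cvtColor(im,cv2.COLOR_RGB2GRAY)[max(y-22,0):y+22,x-22:x+22]
n,l,s,c=cv2.connectedComponentsWithStats((g<60).astype(np.uint8));print(u,[(s[i].tolist(),onplane(cal,*(c[i]+[x-22,max(y-22,0)]),.1).round(4)) for i in range(1,n)])
print("ring",circ(im,cal,"blue",.02,.04,(.4835,-.111)))
# held saddle front lip-top edge: rows
m=mask(im,"blue")[200:240];print([(x,(200+np.flatnonzero(m[:,x])[:1]).tolist()) for x in(198,202,206,304,308,312)])
print([project(cal,q+r.apply([.0097+.022,y,-.0455])).round(1)[0].tolist() for y in(-.024,.024)])
for z in(.142,):
  b=[(s_,c_.round(1),onplane(cal,*c_,z)[:2].round(4)) for s_,c_,l_ in blobs(im,"yellow",60)];print(b)
E
```

```text
35.55 [ 0.47621983 -0.19725833  0.22163225] [1.010e-01 9.949e-01 9.000e-04] 0.6102824968375578 [-1.32913403  0.84902421 -2.22792224]
[253.77567032  87.07673564] []
ring (array([ 0.4835, -0.11  ]), np.float32(0.97))
[(198, [200]), (202, [200]), (206, [200]), (304, [200]), (308, [200]), (312, [200])]
[[204.8, 199.8], [305.3, 199.7]]
[(array([497,  43,  15,  98, 252], dtype=int32), array([504.9,  90.7]), array([ 0.6909, -0.1361])), (array([147, 260,   9,  42, 181], dtype=int32), array([150.2, 282.7]), array([ 0.3598, -0.2886])), (array([355, 260,   9,  43, 187], dtype=int32), array([359.8, 282.8]), array([ 0.5713, -0.3104]))]
```

```bash
python3 - <<'E'
from h import *
im=cv2.imread("pics/w13.png")[...,::-1].copy();cal=calibration("wrist");q,r=tool()
y0,x0=62,225;c=im[y0:y0+50,x0:x0+60];m=mask(im,"blue")[y0:y0+50,x0:x0+60]
n,l,s,ce=cv2.connectedComponentsWithStats((m==0).astype(np.uint8))
print([(s[i].tolist(),(ce[i]+[x0,y0]).round(1),onplane(cal,*(ce[i]+[x0,y0]),.1).round(4)) for i in range(1,n) if s[i,4]>20])
M=mask(im,"blue")
for x in(200,204,303,307): print(x,"first rows",[k for k in range(150,260) if M[k,x] and not M[k-1,x]][:4])
print(im[165:240:6,203].tolist())
E
```

```text
[([0, 0, 7, 9, 34], array([226.9,  64.7]), array([ 0.4605, -0.0885,  0.1   ])), ([51, 0, 9, 13, 55], array([281.6,  65.7]), array([ 0.5118, -0.0947,  0.1   ])), ([42, 13, 15, 37, 81], array([277.3,  95.2]), array([ 0.5056, -0.1208,  0.1   ])), ([20, 17, 18, 18, 256], array([253.2,  87.5]), array([ 0.4831, -0.1113,  0.1   ])), ([53, 39, 7, 11, 40], array([282.1, 107.7]), array([ 0.5094, -0.133 ,  0.1   ])), ([0, 42, 6, 8, 26], array([226.6, 108.7]), array([ 0.455 , -0.1283,  0.1   ]))]
200 first rows [195]
204 first rows [189]
303 first rows [183]
307 first rows [190]
[[85, 91, 93], [84, 89, 92], [84, 89, 91], [83, 88, 90], [55, 65, 78], [27, 40, 67], [43, 83, 163], [46, 89, 172], [46, 89, 171], [46, 90, 171], [47, 90, 170], [46, 90, 171], [46, 90, 170]]
```

Emit:
jog_arm --plan '[{"offset": [0.2, -0.005, 0], "twist": [0, 0, 0], "fingers": -1}, {"offset": [0.4, -0.01, 0], "twist": [0, 0, 0], "fingers": -1}, {"offset": [0.511, -0.014, 0.1], "twist": [0, 0, 0], "fingers": -1}, {"offset": [0.511, -0.014, 0.4], "twist": [0, 0, 0], "fingers": -1}, {"offset": [0.511, -0.014, 0.65], "twist": [0, 0, 0], "fingers": -1}, {"offset": [0.511, -0.014, 0.77], "twist": [0, 0, 0], "fingers": -1}, {"offset": [0.511, -0.014, 0.81], "twist": [0, 0, 0], "fingers": -1}, {"offset": [0.511, -0.014, 0.81], "twist": [0, 0, 0], "fingers": -1}, {"offset": [0.511, -0.014, 0.81], "twist": [0, 0, 0], "fingers": -1}]'

```text
clock: 36.67
position: [0.4829, -0.1222, 0.1009]
ee_rot: [2.331, 2.104, 0.002]
force: [-0.2, -0.1, -2.0]
width: 0.605
gripper_force: 40.0
```

Emit:
jog_arm --plan '[{"offset": [0.008, -0.006, 0.012], "twist": [0, 0, 0], "fingers": -1}, {"offset": [0.008, -0.006, 0.022], "twist": [0, 0, 0], "fingers": -1}, {"offset": [0.008, -0.006, 0.029], "twist": [0, 0, 0], "fingers": -1}, {"offset": [0.008, -0.006, 0.029], "twist": [0, 0, 0], "fingers": -1}]'

```text
clock: 37.17
position: [0.4816, -0.1211, 0.0965]
ee_rot: [2.332, 2.104, 0.0]
force: [-3.6, 0.1, 10.8]
width: 0.605
gripper_force: 40.0
```

Emit:
jog_arm --plan '[{"offset": [0, 0, -0.004], "twist": [0, 0, 0], "fingers": 0.4}, {"offset": [0, 0, -0.004], "twist": [0, 0, 0], "fingers": 1}, {"offset": [0, 0, -0.004], "twist": [0, 0, 0], "fingers": 1}, {"offset": [0, 0, -0.004], "twist": [0, 0, 0], "fingers": 1}, {"offset": [0, 0, -0.004], "twist": [0, 0, 0], "fingers": 1}, {"offset": [0, 0, -0.2], "twist": [0, 0, 0], "fingers": 1}, {"offset": [0, 0, -0.6], "twist": [0, 0, 0], "fingers": 1}, {"offset": [0, 0, -1], "twist": [0, 0, 0], "fingers": 1}]'

```text
clock: 38.17
position: [0.481, -0.1209, 0.2471]
ee_rot: [-2.332, -2.104, 0.001]
force: [1.5, 0.9, 0.2]
width: 0.998
gripper_force: 0.0
```

Emit:
jog_arm --plan '[{"offset": [0.2, 0.3, -0.1], "twist": [0, 0, 0], "fingers": 1}, {"offset": [0.5, 0.6, -0.1], "twist": [0, 0, 0], "fingers": 1}, {"offset": [0.8, 0.9, -0.1], "twist": [0, 0, 0], "fingers": 1}, {"offset": [0.92, 1, -0.1], "twist": [0, 0, 0], "fingers": 1}, {"offset": [0.92, 1, -0.1], "twist": [0, 0, 0], "fingers": 1}, {"offset": [0.92, 1, -0.1], "twist": [0, 0, 0], "fingers": 1}]'

```text
clock: 38.92
position: [0.6443, -0.0002, 0.2603]
ee_rot: [2.333, 2.103, -0.002]
force: [-0.7, 0.1, -0.1]
width: 1.0
gripper_force: 0.0
```

```bash
python3 - <<'E'
from h import *
im,cal=wlook("w14");q,r=tool();print(observe()["clock"],q,r.as_matrix()[:,0].round(4))
t=get_image("top");ct=calibration("top");g=regions_of("tube_mid","top");print([(d["conf"],np.round(d["box"],3)) for d in g[:2]])
for nm,cc,I in(("top",ct,t),):
    m=g[0]["region"].astype(np.uint8);rc=cv2.minAreaRect(cv2.findNonZero(m));b=cv2.boxPoints(rc)
    P=np.array([onplane(cc,*p,.025)[:2] for p in b]);print(nm,rc,P.round(3).tolist(),P.mean(0))
get_image("wrist");g=regions_of("tube_mid","wrist")
for d in g[:2]:
    m=d["region"].astype(np.uint8);rc=cv2.minAreaRect(cv2.findNonZero(m));b=cv2.boxPoints(rc)
    P=np.array([onplane(cal,*p,.025)[:2] for p in b]);print("wrist",d["conf"],rc,P.round(3).tolist(),P.mean(0))
# saddles from top
for s,ce,l in blobs(t,"blue",20)+blobs(t,"yellow",20):
    p=onplane(ct,*ce,.142)
    if .4<p[0]<.6 and abs(p[1])<.2: print(s,ce.round(1),p.round(4))
E
```

```text
38.975 [ 6.44201300e-01 -5.69858837e-04  2.60572841e-01] [ 1.041e-01  9.946e-01 -9.000e-04]
[(0.82, array([0.385, 0.34 , 0.078, 0.028]))]
top ((215.30758666992188, 135.99130249023438), (37.33563995361328, 10.205714225769043), 7.352379322052002) [[0.684, 0.187], [0.719, 0.184], [0.706, 0.061], [0.671, 0.064]] [0.69497023 0.12419451]
wrist 0.7 ((287.15301513671875, 131.4962158203125), (21.627124786376953, 257.1485900878906), 0.6261584162712097) [[0.657, -0.174], [0.691, 0.183], [0.718, 0.18], [0.691, -0.178]] [0.68942573 0.00236365]
[211 178  26  29 372] [224.6 194.2] [0.4889 0.0772 0.142 ]
```

Emit:
jog_arm --plan '[{"offset": [0.052, 0.314, 0.2], "twist": [0, 0, -0.0028], "fingers": 1}, {"offset": [0.052, 0.314, 0.5], "twist": [0, 0, -0.0028], "fingers": 1}, {"offset": [0.052, 0.314, 0.8], "twist": [0, 0, -0.0028], "fingers": 1}, {"offset": [0.052, 0.314, 1], "twist": [0, 0, -0.0028], "fingers": 1}]'

```text
clock: 39.67
position: [0.6913, 0.0029, 0.1083]
ee_rot: [-2.314, -2.123, 0.003]
force: [1.0, 1.0, 1.3]
width: 0.994
gripper_force: 0.0
```

Emit:
jog_arm --plan '[{"offset": [0, 0, 0.3], "twist": [0, 0, 0], "fingers": 1}, {"offset": [0, 0, 0.55], "twist": [0, 0, 0], "fingers": 1}, {"offset": [0, 0, 0.7], "twist": [0, 0, 0], "fingers": 1}, {"offset": [0, 0, 0.78], "twist": [0, 0, 0], "fingers": 1}, {"offset": [0, 0, 0.82], "twist": [0, 0, 0], "fingers": 1}, {"offset": [0, 0, 0.82], "twist": [0, 0, 0], "fingers": 1}]'

```text
clock: 40.42
position: [0.6928, 0.0036, -0.0119]
ee_rot: [2.314, 2.124, 0.001]
force: [0.2, 0.5, -0.0]
width: 0.999
gripper_force: 0.0
```

Emit:
jog_arm --plan '[{"offset": [0, 0, 0], "twist": [0, 0, 0], "fingers": -1}, {"offset": [0, 0, 0], "twist": [0, 0, 0], "fingers": -1}, {"offset": [0, 0, 0], "twist": [0, 0, 0], "fingers": -1}, {"offset": [0, 0, 0], "twist": [0, 0, 0], "fingers": -1}, {"offset": [0, 0, 0], "twist": [0, 0, 0], "fingers": -1}, {"offset": [0, 0, 0], "twist": [0, 0, 0], "fingers": -1}, {"offset": [0, 0, 0], "twist": [0, 0, 0], "fingers": -1}, {"offset": [0, 0, 0], "twist": [0, 0, 0], "fingers": -1}, {"offset": [0, 0, 0], "twist": [0, 0, 0], "fingers": -1}, {"offset": [0, 0, 0], "twist": [0, 0, 0], "fingers": -1}]' --newtons 60

```text
clock: 41.68
position: [0.6922, 0.0037, -0.0125]
ee_rot: [-2.314, -2.124, 0.001]
force: [-1.6, -0.2, -0.1]
width: 0.264
gripper_force: 60.0
```

Emit:
jog_arm --plan '[{"offset": [0, 0, -0.05], "twist": [0, 0, 0], "fingers": -1}, {"offset": [0, 0, -0.2], "twist": [0, 0, 0], "fingers": -1}, {"offset": [0, 0, -0.4], "twist": [0, 0, 0], "fingers": -1}, {"offset": [0, 0, -0.7], "twist": [0, 0, 0], "fingers": -1}, {"offset": [0, 0, -1], "twist": [0, 0, 0], "fingers": -1}]'

```text
clock: 42.3
position: [0.6921, 0.0036, 0.1387]
ee_rot: [-2.314, -2.124, 0.001]
force: [1.2, 0.3, -4.0]
width: 0.265
gripper_force: 60.0
```

Emit:
jog_arm --plan '[{"offset": [0, 0, -0.2], "twist": [0, 0, 0], "fingers": -1}, {"offset": [0, 0, -0.45], "twist": [0, 0, 0], "fingers": -1}, {"offset": [0, 0, -0.6], "twist": [0, 0, 0], "fingers": -1}, {"offset": [0, 0, -0.6], "twist": [0, 0, 0], "fingers": -1}]'

```text
clock: 42.8
position: [0.6934, 0.0039, 0.2296]
ee_rot: [2.313, 2.123, 0.005]
force: [0.4, 0.2, -4.9]
width: 0.264
gripper_force: 60.0
```

```bash
python3 - <<'E'
from h import *
o=observe();q,r=tool();print(o["clock"],q,r.as_matrix()[:,0].round(4),o["width"],o["force"],o["ft_torque"])
# expected lip-top quads vs masks, scene + wrist(w14 pose for yellow)
def score(im,cal,col,c,yaw):
    m=cv2.GaussianBlur(mask(im,col).astype(np.float32)/255,(0,0),.7);a=np.radians(yaw);e=np.array([np.cos(a),np.sin(a)]);n=np.array([-e[1],e[0]])
    xs=np.linspace(-.021,.021,9)
    def S(lat): 
        uv=project(cal,[[*(np.array(c)+x*e+l*n),.142] for x in xs for l in lat]).astype(np.float32);return cv2.remap(m,uv[:,:1],uv[:,1:],1).mean()
    return S([-.024,.024])-S([-.034,.034])*.5-S([-.012,.012])*.5, project(cal,[*c,.142])[0].round()
for cam in("scene","top"):
    im=get_image(cam);cal=calibration(cam)
    for col,c in(("yellow",(.5065,.088)),("blue",(.4831,-.1113))):
        best=max((score(im,cal,col,(c[0]+dx,c[1]+dy),y)[0],dx,dy,y) for dx in np.arange(-.012,.0121,.002) for dy in np.arange(-.012,.0121,.002) for y in(80,84,88))
        print(cam,col,np.round(best,3),score(im,cal,col,c,84))
E
```

```text
42.8 [0.69343123 0.00388882 0.22956621] [8.540e-02 9.963e-01 6.000e-04] 0.26413572757081555 [ 0.42283948  0.2214077  -4.85752866] [-0.00058363 -0.07145712  0.00278913]
scene yellow [0.0e+00 0.0e+00 1.2e-02 8.4e+01] (np.float32(-1.0673272e-08), array([283., 151.]))
scene blue [5.59e-01 4.00e-03 2.00e-03 8.40e+01] (np.float32(0.35934514), array([213., 161.]))
top yellow [ 8.03e-01 -2.00e-03  2.00e-03  8.00e+01] (np.float32(0.61900336), array([221., 188.]))
top blue [0.0e+00 1.2e-02 1.2e-02 8.8e+01] (np.float32(0.0), array([290., 198.]))
```

Emit:
jog_arm --plan '[{"offset": [-0.05, -0.15, 0], "twist": [0, 0, 0.0047], "fingers": -1}, {"offset": [-0.1, -0.4, 0], "twist": [0, 0, 0.0047], "fingers": -1}, {"offset": [-0.15, -0.65, 0], "twist": [0, 0, 0.0047], "fingers": -1}, {"offset": [-0.209, -0.9, 0], "twist": [0, 0, 0.0047], "fingers": -1}]'

```text
clock: 43.4
position: [0.553, -0.0163, 0.2257]
ee_rot: [-2.344, -2.089, 0.003]
force: [2.0, -0.9, -4.7]
width: 0.269
gripper_force: 60.0
```

Emit:
jog_arm --plan '[{"offset": [0, -0.2, 0], "twist": [0, 0, 0], "fingers": -1}, {"offset": [0, -0.36, 0], "twist": [0, 0, 0], "fingers": -1}, {"offset": [0, -0.41, 0.1], "twist": [0, 0, 0], "fingers": -1}, {"offset": [0, -0.41, 0.3], "twist": [0, 0, 0], "fingers": -1}, {"offset": [0, -0.41, 0.3], "twist": [0, 0, 0], "fingers": -1}, {"offset": [0, -0.41, 0.3], "twist": [0, 0, 0], "fingers": -1}]'

```text
clock: 44.15
position: [0.4943, -0.0089, 0.1827]
ee_rot: [-2.345, -2.09, 0.0]
force: [0.5, 0.6, -4.6]
width: 0.267
gripper_force: 60.0
```

```bash
python3 - <<'E'
from h import *
o=observe();q,r=tool();print(o["clock"],q,r.as_matrix()[:,0].round(4),o["width"],o["force"],go([.495,-.0105,.112],83.4))
im=get_image("wrist");cal=calibration("wrist")
for col,c in(("yellow",(.5065,.088)),):
    m=mask(im,col);print(project(cal,[*c,.142]).round())
    for s,ce,l in blobs(im,col,30): print(s,ce.round(),onplane(cal,*ce,.142).round(4))
n,l,s,c=cv2.connectedComponentsWithStats(mask(im,"yellow"));print([(s[i].tolist(),onplane(cal,*c[i],.142).round(4)[:2]) for i in range(1,n) if s[i,4]>60])
E
```

```text
44.15 [ 0.49425765 -0.0088981   0.18274564] [1.146e-01 9.934e-01 1.000e-04] 0.2669103222770454 [ 0.50225171  0.55347645 -4.58090516] (array([-0.01 ,  0.006,  0.472]), array([-0.0001, -0.    ,  0.0001]))
[[256.  67.]]
[282  31  17  76 946] [291.  66.] [0.5304 0.0861 0.142 ]
[214  32  13  72 726] [221.  66.] [0.4823 0.0919 0.142 ]
[496 196  16  35  94] [500. 210.] [ 0.6879 -0.0397  0.142 ]
[203 261   6  41 161] [205. 283.] [ 0.4433 -0.0791  0.142 ]
[302 261   6  41 152] [305. 283.] [ 0.5286 -0.0893  0.142 ]
[([282, 31, 17, 76, 946], array([0.5304, 0.0861])), ([214, 32, 13, 72, 726], array([0.4823, 0.0919])), ([496, 196, 16, 35, 94], array([ 0.6879, -0.0397])), ([203, 261, 6, 41, 154], array([ 0.4432, -0.0793])), ([302, 261, 6, 41, 146], array([ 0.5286, -0.0895]))]
```

Emit:
jog_arm --plan '[{"offset": [-0.01, 0.005, 0.15], "twist": [0, 0, 0], "fingers": -1}, {"offset": [-0.01, 0.005, 0.3], "twist": [0, 0, 0], "fingers": -1}, {"offset": [-0.01, 0.005, 0.4], "twist": [0, 0, 0], "fingers": -1}, {"offset": [-0.01, 0.005, 0.45], "twist": [0, 0, 0], "fingers": -1}, {"offset": [-0.01, 0.005, 0.47], "twist": [0, 0, 0], "fingers": -1}, {"offset": [-0.01, 0.005, 0.47], "twist": [0, 0, 0], "fingers": -1}]'

```text
clock: 44.95
position: [0.4951, -0.0105, 0.1124]
ee_rot: [2.345, 2.09, 0.001]
force: [-0.5, -0.5, -4.8]
width: 0.266
gripper_force: 60.0
```

Emit:
jog_arm --plan '[{"offset": [0, 0, 0.006], "twist": [0, 0, 0], "fingers": -1}, {"offset": [0, 0, 0.013], "twist": [0, 0, 0], "fingers": -1}, {"offset": [0, 0, 0.013], "twist": [0, 0, 0], "fingers": -1}]'

```text
clock: 45.32
position: [0.4948, -0.0106, 0.1102]
ee_rot: [2.345, 2.09, 0.0]
force: [-0.6, 1.0, -4.9]
width: 0.268
gripper_force: 60.0
```

Emit:
jog_arm --plan '[{"offset": [0, 0, 0.005], "twist": [0, 0, 0], "fingers": -1}, {"offset": [0, 0, 0.01], "twist": [0, 0, 0], "fingers": -1}, {"offset": [0, 0, 0.01], "twist": [0, 0, 0], "fingers": -1}]'

```text
clock: 45.7
position: [0.4949, -0.0106, 0.1094]
ee_rot: [2.345, 2.09, 0.0]
force: [-2.6, -0.2, 6.5]
width: 0.27
gripper_force: 60.0
```

Emit:
jog_arm --plan '[{"offset": [0, 0, -0.003], "twist": [0, 0, 0], "fingers": -0.3}, {"offset": [0, 0, -0.003], "twist": [0, 0, 0], "fingers": 0.3}, {"offset": [0, 0, -0.003], "twist": [0, 0, 0], "fingers": 0.6}, {"offset": [0, 0, -0.003], "twist": [0, 0, 0], "fingers": 0.6}, {"offset": [0, 0, -0.003], "twist": [0, 0, 0], "fingers": 0.6}, {"offset": [0, 0, -0.003], "twist": [0, 0, 0], "fingers": 0.6}, {"offset": [0, 0, -0.2], "twist": [0, 0, 0], "fingers": 0.6}, {"offset": [0, 0, -0.5], "twist": [0, 0, 0], "fingers": 0.6}, {"offset": [0, 0, -1], "twist": [0, 0, 0], "fingers": 0.6}, {"offset": [0, 0, -1], "twist": [0, 0, 0], "fingers": 0.6}]'

```text
clock: 46.95
position: [0.4968, -0.0101, 0.2627]
ee_rot: [2.342, 2.087, 0.008]
force: [0.2, 0.4, -0.9]
width: 0.799
gripper_force: 0.0
```

Emit:
jog_arm --plan '[{"offset": [-0.35, 0, -0.2], "twist": [0, 0, 0], "fingers": 0.6}, {"offset": [-0.7, 0, -0.2], "twist": [0, 0, 0], "fingers": 0.6}, {"offset": [-1, 0, -0.2], "twist": [0, 0, 0], "fingers": 0.6}]'

```text
clock: 47.32
position: [0.4769, -0.1616, 0.2882]
ee_rot: [2.346, 2.089, -0.001]
force: [1.0, -0.4, -0.4]
width: 0.798
gripper_force: 0.0
```

Emit:
jog_arm --plan '[{"offset": [-0.35, -0.3, 0], "twist": [0, 0, 0], "fingers": 0.6}, {"offset": [-0.7, -0.5, 0], "twist": [0, 0, 0], "fingers": 0.6}, {"offset": [-1, -0.5, 0], "twist": [0, 0, 0], "fingers": 0.6}, {"offset": [-1, -0.5, 0], "twist": [0, 0, 0], "fingers": 0.6}, {"offset": [-1, -0.5, 0], "twist": [0, 0, 0], "fingers": 0.6}]'

```text
clock: 47.95
position: [0.3859, -0.2992, 0.2879]
ee_rot: [-2.344, -2.09, -0.0]
force: [1.1, 0.4, 0.1]
width: 0.801
gripper_force: 0.0
```

```bash
python3 - <<'E'
from h import *
print(observe()["clock"],observe()["position"])
e=np.array([.1151,.9934]);c=np.array([.4949,-.0116]);n=np.array([-e[1],e[0]])
ends=np.array([[*(c+s*.18*e),.147] for s in(-1,1)]);
for cam in("top","scene"):
    im=get_image(cam);cal=calibration(cam);print(cam,"expected tube ends",project(cal,ends).round().tolist())
    for nm in("tube_mid","mug","spray_can"):
        for d in regions_of(nm,cam)[:1]:
            rc=cv2.boxPoints(cv2.minAreaRect(cv2.findNonZero(d["region"].astype(np.uint8))));print(nm,round(d["conf"],2),rc.round().tolist())
    for col in HUE:
        k,l,s,ce=cv2.connectedComponentsWithStats(mask(im,col))
        for i in range(1,k):
            p=onplane(cal,*ce[i],.142)
            if s[i,4]>12 and .4<p[0]<.6 and abs(p[1])<.2: print(col,s[i].tolist(),p[:2].round(4))
    # profile of brightness across the tube near each saddle, at tube top
    hsv=cv2.cvtColor(im,cv2.COLOR_RGB2HSV)
    for t in(-.16,-.05,.05,.16):
        row=[]
        for w in np.arange(-.032,.0321,.004):
            u,v=project(cal,[*(c+t*e+w*n),.147])[0].round().astype(int);row.append(int(hsv[v,u,2]))
        print(t,row)
E
```

```text
47.95 [ 0.38590776 -0.2991898   0.28792087]
top expected tube ends [[318.0, 202.0], [194.0, 184.0]]
tube_mid 0.77 [[193.0, 191.0], [194.0, 181.0], [318.0, 197.0], [316.0, 207.0]]
mug 0.88 [[81.0, 237.0], [81.0, 211.0], [123.0, 211.0], [123.0, 237.0]]
spray_can 0.81 [[392.0, 186.0], [400.0, 168.0], [430.0, 182.0], [422.0, 200.0]]
blue [283, 189, 15, 4, 43] [ 0.5049 -0.1119]
blue [273, 202, 24, 13, 112] [ 0.4526 -0.0967]
yellow [214, 178, 19, 7, 59] [0.528  0.0846]
yellow [211, 193, 25, 14, 149] [0.4728 0.0832]
-0.16 [86, 86, 87, 85, 91, 115, 168, 172, 172, 172, 171, 139, 101, 84, 86, 86, 88]
-0.05 [87, 85, 84, 84, 91, 119, 153, 168, 168, 168, 167, 156, 101, 96, 99, 85, 85]
0.05 [86, 87, 87, 86, 90, 112, 166, 171, 171, 171, 171, 166, 98, 86, 85, 86, 87]
0.16 [87, 87, 87, 88, 87, 118, 153, 172, 172, 173, 171, 160, 131, 83, 86, 87, 87]
scene expected tube ends [[185.0, 164.0], [311.0, 146.0]]
tube_mid 0.88 [[183.0, 160.0], [310.0, 141.0], [312.0, 154.0], [185.0, 173.0]]
mug 0.91 [[350.0, 120.0], [376.0, 95.0], [398.0, 117.0], [372.0, 142.0]]
spray_can 0.62 [[59.0, 202.0], [79.0, 185.0], [116.0, 227.0], [96.0, 244.0]]
blue [205, 153, 15, 4, 33] [ 0.4591 -0.1099]
blue [207, 166, 19, 24, 327] [ 0.5396 -0.1166]
blue [206, 183, 25, 16, 92] [ 0.5952 -0.1218]
yellow [275, 143, 15, 4, 40] [0.4823 0.0918]
yellow [269, 155, 26, 35, 604] [0.5764 0.0588]
-0.16 [125, 111, 109, 114, 142, 176, 198, 203, 203, 202, 193, 166, 141, 133, 135, 134, 135]
-0.05 [120, 108, 109, 113, 116, 181, 196, 200, 200, 199, 197, 184, 148, 134, 131, 130, 131]
0.05 [124, 113, 111, 110, 117, 180, 196, 201, 203, 204, 200, 186, 153, 135, 132, 135, 136]
0.16 [132, 110, 107, 108, 125, 165, 196, 202, 203, 203, 201, 192, 172, 159, 168, 195, 198]
```

Both cameras show the tube at the expected height and place between the lips. The mug and spray can are standing where they were.

```bash
python3 -c "
from cell import *
print(sign_off())"
```

```text
the job is handed in; nothing more can be done
None
```

Both risers and saddles are stacked on their matching pads and the tube lies level in both channels with its ends sticking out past the saddles; the mug and spray can were not disturbed, and I handed the job in at about 48 s without being told the verdict.

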